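# Scoop walnuts and hold them level over the bowl

## Robot

A 6-joint arm with a two-finger parallel gripper is mounted at the origin on a cart in front of the work surface, level with it; the furniture and walls round the work are solid. World frame = base frame: x ahead of the robot, y to its left, z up, the work surface at z = 0. Lengths are in mm, angles in rad, forces in N, time in s.
With the tool pointing down it reaches from about 325 to 900 mm from the base axis. Payload 3.5 kg.
Tool frame: the origin (TCP) lies midway between the tips of the shut fingers; the grasp point (between the pads) lies 19 mm behind it (bot.tcp_to_grasp is the y of the grasp point in the tool frame, in mm); y points along the fingers, x is the direction in which the jaws open and shut, and the axes are right-handed (so a half turn about y gives the same grasp; the last joint's range is limited). The gripper opens to 85 mm and grips with 20 to 120 N. Pads are 22 mm wide; open, the fingers measure 114 mm over their backs; the gripper's body (76 mm by 85 mm) begins 54 mm behind the grasp point. The pads swing forward as they close: fully open they stand 13 mm farther back than shut.
Start: joints at [-1.426, 0.276, -0.026, 1.268, 0, 1.467], TCP at [153.283, -605.909, 231.313] pointing down, gripper open.
Joint ranges: [-3.12, 3.12], [-0.85, 1.88], [-1.08, 1.24], [-1.95, 2.15], [-1.57, 1.53], [-3.14, 3.14]. Speed limits (rad/s): [2.57, 2.57, 3.14, 3.14, 3.14, 3.14].

## Interface

Orientations are given as [roll, pitch, yaw] about the fixed x, y, z axes, in that order (R = Rz(yaw) Ry(pitch) Rx(roll)).
In Python, from bench import status, camera, camera_info, bot, search_frame, landmark_of gives the robot as it stands. The module is installed in compiled form; this text tells all that it offers.
- The arm moves only by the tool move_arm, never from a script. Its argument "plan" is a list of rows, each an object of numbers: "jaw": the finger opening in mm, from 0 to 85.4; "tx", "ty", "tz": the shift along the tool's x, y, z in mm; "ax", "ay", "az": the turn, a rotation vector about the tool's x, y, z in degrees. In form: [{"jaw": .., "tx": .., "ty": .., "tz": .., "ax": .., "ay": .., "az": ..}, ...]. A call has 1 to 20 rows; each row shifts and turns the commanded pose from where the row before left it, along the tool's axes as they then stand; what a row does not reach is not made up. A row lasts 1/10 s, in which the tool goes at most 50 mm and 8.59 degrees, less where a joint would pass 70% of its speed; a pose out of reach is approached as far as the arm can. A call with a gripper value outside its range is refused whole. The fingers move at their own pace and stop on an object; "force" is the grip in N (left out, the last holds). Time passes only in rows, so rows that do not move let the fingers close. It gives the time, the measured TCP pose, the force and the opening at its end, in the units of the state.
- status.sense(): the state, without advancing time (a new reading comes with each control period).
- camera(name): name is "side" or "top"; returns the picture (480x640x3 uint8, red, green, blue); there is no depth.
- camera_info(name): a dict with "mtx" (3x3 intrinsics, pixels), "origin" and "attitude" of the camera in the world. Camera axes: x right, y down, z forward; pixel columns grow to the right and rows downward; lengths in mm; the calibration is good to about 2 mm. A picture is of the moment at which its call begins. camera_info takes no time and is no camera call.
- bot.sign_off(): hands the job in, once; it reports no verdict.
Trained networks look in the newest picture that a camera, given by its name, has taken for a name from the list of things; names that differ only in an ending like _2 or _b are one class to them, and where a whole thing is asked for, a point or a joint stands for the part that bears it (a point fixed in the world has none). Each returns a list of dicts, best first, with "conf" (0 to 1); they miss things now and then, are a little off and sometimes report something else, mostly with a low value. They report only what shows in the picture. A call takes as long as a camera call. They do not tell look-alikes from the thing itself.
- search_frame(query, camera): "xy" ([column, row] as shares, 0 to 1, of the picture: columns of its width, rows of its height, amid what is visible of it).
- landmark_of(query, camera): "xy" ([column, row] as shares, 0 to 1, of the picture: columns of its width, rows of its height: a listed point, or the origin of a listed thing).
The state is a dict: "t": time; "joint_positions": joint angles; "qvel": joint speeds; "tau": joint torques, N m; "tcp_pos": TCP position; "tcp_rot": TCP orientation; "force": force on the tool from outside, world axes, zero at the start; "wrist_torque": the same for the moment, N m; "gripper_width": finger opening in mm.
Only numpy, scipy, OpenCV 4.12 (cv2) and the standard library are available. Lean on these libraries where they do the work, as an engineer would, in place of code of your own. Each camera call takes 0.05 s, during which the arm holds its last target.

## Task

With the scoop, scoop up at least three of the five walnuts in the loaf pan and carry them to the steel bowl; finish while still gripping the scoop in the air, holding it level and still, centred over the bowl with its underside at least 5 cm above the rim (do not tip it out or put it down). Do not touch the walnuts with the fingers, let none end up anywhere but in the scoop or the pan, and leave the bowl, flour shaker, timer and jar standing where they are.

Things in the scene. Friction and masses are not known exactly. Their poses are not given: they have to be found in the camera images.
- scoop: aluminium hand scoop, ~0.18 kg, loose. Origin: underside, mid-width; +x out of the mouth, z up. Pan x -52 (back wall, 42 high) to lip x +60 mm, 108 wide, side walls 36 high from the back to x +30, floor 2.5 thick. From the lip a 16 deg ramp rises to a 5 mm ridge at x 49 that keeps pieces in. A post at the back carries a black handle bar over the pan. Balances near below scoop_grip.
- scoop_grip (a point): middle of the straight handle bar, at (-3, 0, 95) mm in the scoop's frame, 95 mm above the underside. The bar runs along the scoop's x from -59 to +28 mm, 18 mm wide (y), 16 mm high, space free underneath down to the side walls. Grip it here from above, fingers closing along the scoop's y.
- scoop_inside (a point): point in the middle of the space inside the scoop, (-3, 0, 18) mm in the scoop's frame. A walnut whose origin is within 75 mm of it, scoop in the air, counts as in the scoop. Raising the mouth by some 20 degrees against the wall before lifting lets gathered walnuts (they slide easily) run to the back; level again, the ridge keeps them in.
- loaf_pan: dark steel loaf pan, fixed. Origin: centre of underside; long axis x, +x end away from the robot. Walnuts start in the +x half; -x half empty. Flat floor inside 290 (x) by 120 mm (y), 4 mm above the table; walls flare (ends 6, sides 8 deg), rim at 64 mm; outside 311 x 146. The scoop fits in with 6 mm spare each side; pushed along the floor to the +x wall it gathers the walnuts.
- bowl: round steel bowl, open, empty, loose, rim 150 mm across and 52 mm above the table. Origin: centre of its underside.
- walnut_1: a whole walnut in its shell, brown, a slightly flattened ball 30 mm across and 27 mm high with a raised seam round its middle, 13 g; it can roll. Origin at the centre of its flat side, about 14 mm from its middle (so at the underside as it starts).
- walnut_2: a whole walnut in its shell, brown, a slightly flattened ball 30 mm across and 27 mm high with a raised seam round its middle, 13 g; it can roll. Origin at the centre of its flat side, about 14 mm from its middle (so at the underside as it starts).
- walnut_3: a whole walnut in its shell, brown, a slightly flattened ball 30 mm across and 27 mm high with a raised seam round its middle, 13 g; it can roll. Origin at the centre of its flat side, about 14 mm from its middle (so at the underside as it starts).
- walnut_4: a whole walnut in its shell, brown, a slightly flattened ball 30 mm across and 27 mm high with a raised seam round its middle, 13 g; it can roll. Origin at the centre of its flat side, about 14 mm from its middle (so at the underside as it starts).
- walnut_5: a whole walnut in its shell, brown, a slightly flattened ball 30 mm across and 27 mm high with a raised seam round its middle, 13 g; it can roll. Origin at the centre of its flat side, about 14 mm from its middle (so at the underside as it starts).
- flour_shaker: steel flour shaker, 67 mm across, 110 mm high, loose bystander. Origin: centre of its underside.
- kitchen_timer: round white kitchen timer with a red bar grip, 62 mm across, 40 mm high, loose bystander. Origin: centre of its underside.
- jar: slim brown jar with black lid, 45 mm across, 119 mm high, loose bystander. Origin: centre of its underside.
Mind the look-alikes: they are no part of the job. There is more than one size of the scoop; the job needs the larger.

How it is judged:
By the outcome, as a careful person would: the job done as asked, in the order asked, and still so for the second after the job is handed in, while the arm keeps its last pose, push and grip.
It also fails if it takes over 58 s, if anything falls off the work surface, if the arm or the gripper's body presses on something with over 40 N, if the wrist force passes 120 N, or if a joint passes its speed limit or range.

## Working session

There is one attempt and no reset: what is moved stays moved. The work goes in short steps, Python scripts to look and compute and a tool call to move; the robot and the scene stay as the last step left them, time stands still between calls to the robot, and variables do not carry over. Pictures are saved under pics/ and viewed, and the job is handed in when it is done.

Besides the shell and the picture viewer there is one more tool, called after ">>>" in YAML: its name, and indented under it one key for each argument. move_arm: Moves the arm, as the interface text tells. Its arguments: {"type":"object","properties":{"plan":{"type":"array"},"force":{"type":"number"}},"required":["plan"]}

```bash
mkdir -p pics; python3 - <<'E'
from bench import status, camera, camera_info, bot, search_frame, landmark_of
import cv2, numpy as np
np.set_printoptions(suppress=True, precision=3)
for n in ("top","side"):
    im=camera(n); cv2.imwrite(f"pics/{n}0.png",im[:,:,::-1])
    i=camera_info(n); print(n,i)
    for q in ("scoop","scoop_grip","loaf_pan","bowl","walnut_1"):
        try: print(q,[(np.round(np.array(d["xy"])*[640,480],1).tolist(),round(d["conf"],2)) for d in landmark_of(q,n)])
        except Exception as e: print(q,e)
s=status.sense(); print(s); print(bot.tcp_to_grasp)
E
```

```text
top {'mtx': array([[560.263,   0.   , 322.616],
       [  0.   , 560.263, 241.301],
       [  0.   ,   0.   ,   1.   ]]), 'origin': array([ 432.197,    3.214, 1587.992]), 'attitude': array([-3.083,  0.009, -1.578])}
scoop [([422.1, 239.6], 0.84), ([330.7, 225.1], 0.5), ([336.5, 237.4], 0.45)]
scoop_grip [([425.3, 300.7], 0.9), ([427.5, 238.1], 0.81), ([328.6, 226.0], 0.51)]
loaf_pan [([332.4, 233.2], 0.94)]
bowl [([231.8, 252.1], 0.68)]
walnut_1 [([342.8, 229.1], 0.67), ([351.6, 218.3], 0.62), ([346.5, 199.9], 0.6), ([328.8, 208.3], 0.59), ([329.4, 226.6], 0.46)]
side {'mtx': array([[465.171,   0.   , 320.076],
       [  0.   , 465.171, 234.52 ],
       [  0.   ,   0.   ,   1.   ]]), 'origin': array([ 312.45 , -965.139,  786.708]), 'attitude': array([-2.183,  0.014, -0.232])}
scoop [([272.9, 344.2], 0.68), ([344.8, 340.6], 0.56), ([405.9, 320.5], 0.54)]
scoop_grip [([344.9, 305.0], 0.66), ([269.5, 324.6], 0.65)]
loaf_pan [([327.4, 262.2], 0.93), ([282.7, 182.7], 0.45)]
bowl [([289.1, 215.0], 0.62)]
walnut_1 [([334.9, 260.4], 0.68), ([365.9, 265.9], 0.53), ([348.7, 254.7], 0.4)]
{'t': 0.6, 'joint_positions': array([-1.426,  0.276, -0.026,  1.268, -0.   ,  1.467]), 'qvel': array([-0.   ,  0.001, -0.   ,  0.001, -0.   , -0.   ]), 'tau': array([ -0.   , -44.517,  29.537,   0.001,  -0.   ,   0.   ]), 'tcp_pos': array([ 153.288, -605.932,  231.37 ]), 'tcp_rot': array([-1.571, -0.   , -1.323]), 'force': array([-0.234, -0.79 , -0.208]), 'wrist_torque': array([-0.014,  0.   , -0.01 ]), 'gripper_width': 85.21463520476308}
-18.700000000000003
```

View pics/top0.png

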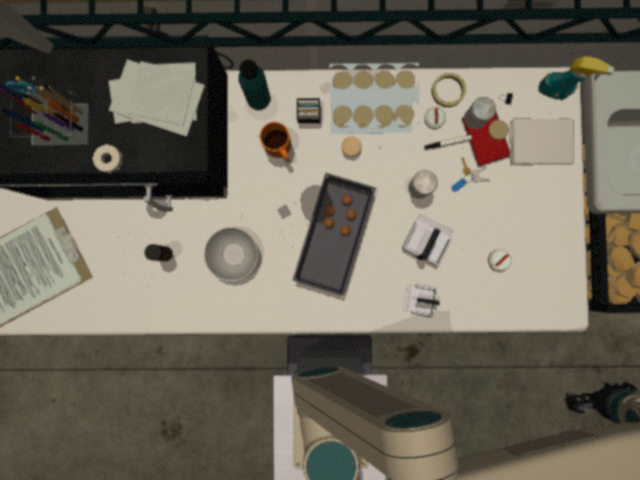

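View pics/side0.png

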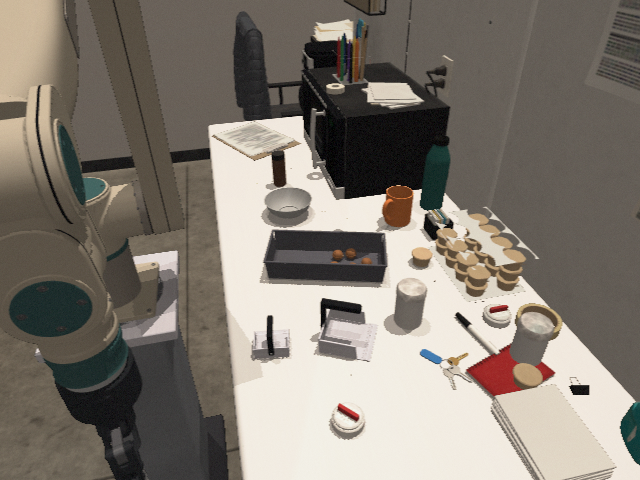

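The top view shows two scoops: a large one at about (428,240) and a small one at about (422,300). The pan is at (335,234) with the walnuts in its upper half, and the bowl is at (232,254). I'll crop the two scoops and measure.

```bash
cat > h.py <<'E'
import cv2, numpy as np
from scipy.spatial.transform import Rotation as R
from bench import status, camera, camera_info, bot, search_frame, landmark_of
np.set_printoptions(suppress=True, precision=2)
def cam(n):
    i=camera_info(n); return i["mtx"],np.array(i["origin"]),R.from_euler("xyz",i["attitude"]).as_matrix()
def proj(p,n):
    K,o,A=cam(n); c=(np.atleast_2d(p)-o)@A; u=c@K.T; return u[:,:2]/u[:,2:]
def ray(px,n):
    K,o,A=cam(n); d=A@np.linalg.solve(K,[px[0],px[1],1.]); return o,d/np.linalg.norm(d)
def at_z(px,n,z):
    o,d=ray(px,n); return o+d*(z-o[2])/d[2]
def tri(pt,ps):
    M=np.zeros((3,3));b=np.zeros(3);L=[]
    for px,n in ((pt,"top"),(ps,"side")):
        o,d=ray(px,n);P=np.eye(3)-np.outer(d,d);M+=P;b+=P@o;L.append((o,d))
    x=np.linalg.solve(M,b); return x,[float(np.linalg.norm(np.cross(x-o,d))) for o,d in L]
def fit_pose(model,obs,x0,free=("x","y","yaw"),z=0):
    """obs: list of (model pt, pixel, cam)"""
    from scipy.optimize import least_squares
    def f(v):
        r=[]
        Rz=R.from_euler("z",v[2]).as_matrix()
        for m,px,n in obs:
            r+=list(proj(Rz@np.array(m)+[v[0],v[1],z],n)[0]-px)
        return r
    s=least_squares(f,x0,loss="soft_l1"); return s.x,np.array(s.fun).reshape(-1,2)
def crop(n,name,x0,y0,x1,y1,k,im=None,pts=None):
    im=camera(n) if im is None else im
    c=cv2.resize(im[y0:y1,x0:x1,::-1],None,fx=k,fy=k,interpolation=cv2.INTER_CUBIC)
    if pts is not None:
        for p in pts:
            q=((np.array(p)+.5-[x0,y0])*k).astype(int); cv2.circle(c,tuple(int(a) for a in q),3,(0,255,0),1)
    cv2.imwrite(f"pics/{name}.png",c); return im
E
python3 - <<'E'
from h import *
print(at_z((422,240),"top",0),at_z((427.5,238.1),"top",95), at_z((269.5,324.6),"side",60))
for n,a in (("top",(427.5,238.1)),): print(tri(a,(344.9,305.0)))
print(at_z((332.4,233.2),"top",0),at_z((327.4,262.2),"side",0)); print(at_z((231.8,252.1),"top",0),at_z((289.1,215),"side",0))
print(proj([153.3,-605.9,231.4],"side"))
t=cv2.imread("pics/top0.png")[:,:,::-1]; s=cv2.imread("pics/side0.png")[:,:,::-1]
crop("top","ct",385,205,465,325,5,t)   # 400x600
crop("side","cs",240,285,400,375,5,s)
crop("top","cp",280,165,390,305,4,t)
E
```

```text
[ 527.15 -264.42    0.  ] [ 526.43 -263.13   95.  ] [ 359.   -253.94   60.  ]
(array([ 524.92, -263.94,   88.08]), [1.9909643322515114, 1.9909643322516344])
[548.36 -10.58   0.  ] [548.72  -3.68   0.  ]
[496.65 275.54   0.  ] [489.92 256.52   0.  ]
[[134.94 458.16]]
```

View pics/ct.png

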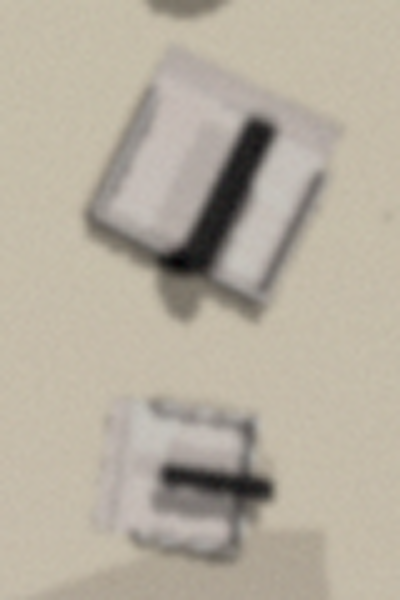

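View pics/cs.png

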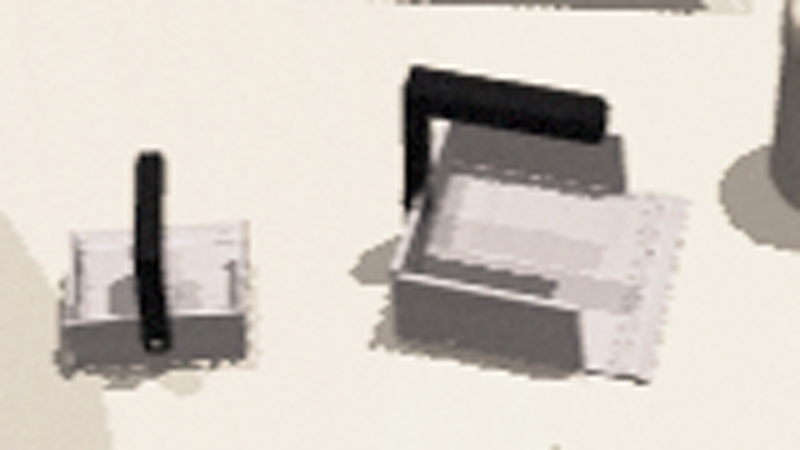

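View pics/cp.png

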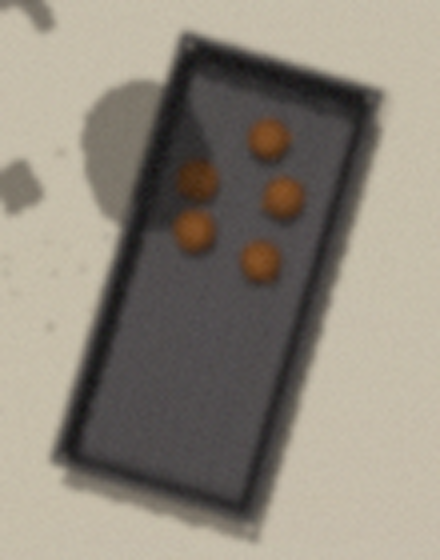

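```bash
cat > fit1.py <<'E'
from h import *
def u(c,x0,y0,k): return np.array([(c[0]+.5)/k-.5+x0,(c[1]+.5)/k-.5+y0])
T=lambda c:u(c,385,205,5); S=lambda c:u(c,240,285,5); P=lambda c:u(c,280,165,4)
obs=[((60,54,0),T((170,45)),"top"),((60,-54,0),T((342,130)),"top"),((-52,54,42),T((90,216)),"top"),((28,0,103),T((262,118)),"top"),
((60,-54,0),S((647,380)),"side"),((60,54,0),S((690,200)),"side"),((-52,-54,42),S((397,277)),"side"),((28,0,95),S((604,118)),"side")]
v,r=fit_pose(None,obs,[520,-264,0]); print("scoop",v,np.degrees(v[2]));print(r)
g=R.from_euler("z",v[2]).apply([-3,0,95])+[v[0],v[1],0]; print("grip",g,proj(g,"top"),proj(g,"side"))
m=lambda x,y:(x*155.5,y*73,64)
obs=[(m(1,1),P((185,35)),"top"),(m(1,-1),P((383,93)),"top"),(m(-1,1),P((55,462)),"top"),(m(-1,-1),P((250,520)),"top")]
s=cv2.imread("pics/side0.png")[:,:,::-1]
crop("side","cps",255,220,395,290,5,s)
v,r=fit_pose(None,obs,[548,-8,-.2]); print("pan",v,np.degrees(v[2]));print(r)
Rp=R.from_euler("z",v[2])
corn=np.array([m(1,1),m(1,-1),m(-1,-1),m(-1,1)]); fl=np.array([(a*145,b*60,4) for a,b in((1,1),(1,-1),(-1,-1),(-1,1))])
W=np.vstack([Rp.apply(corn),Rp.apply(fl)])+[v[0],v[1],0]
t=cv2.imread("pics/top0.png")[:,:,::-1]
crop("side","cps",255,220,395,290,5,s,proj(W,"side")); crop("top","cpt",280,165,390,305,4,t,proj(W,"top"))
E
python3 fit1.py
```

```text
scoop [ 525.42 -276.2    -0.47] -27.062625488866328
[[-0.23 -0.35]
 [-0.39 -0.37]
 [ 0.33 -0.08]
 [ 0.62  0.64]
 [ 0.78  0.38]
 [-0.63 -0.04]
 [-0.85 -1.74]
 [ 0.36  0.28]]
grip [ 522.75 -274.83   95.  ] [[431.92 239.45]] [[346.3  306.17]]
pan [542.12 -14.62  -0.31] -17.640854284754663
[[-0.46 -1.45]
 [ 0.97 -0.36]
 [-1.9   0.26]
 [ 0.75  1.79]]
```

View pics/cps.png

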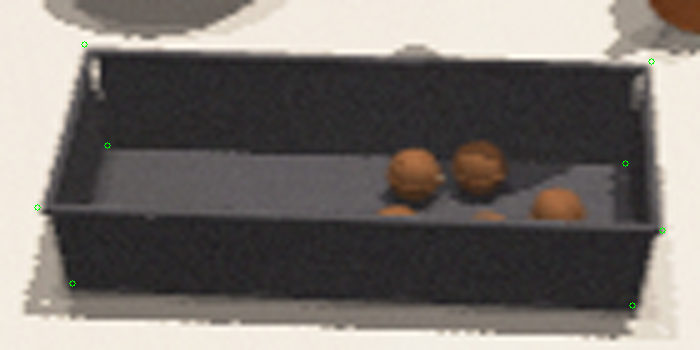

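View pics/cpt.png

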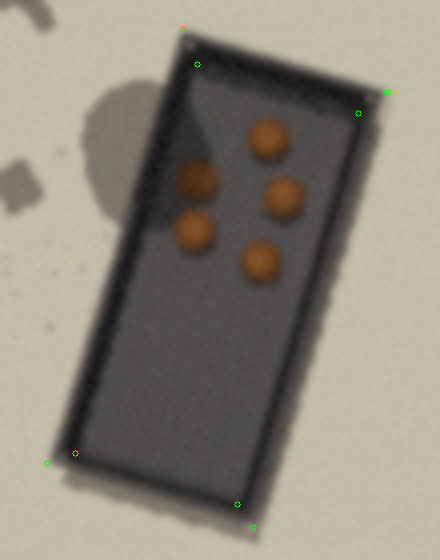

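>>> move_arm:
  plan:
    - {"jaw": 85,"tx": -17.7,"tz": 33.8}
    - {"tx": -17.7,"tz": 33.8,"jaw": 85}
    - {"tx": -17.7,"tz": 33.8,"jaw": 85}
    - {"tx": -17.7,"tz": 33.8,"jaw": 85}
    - {"tx": -17.7,"tz": 33.8,"jaw": 85}
    - {"tx": -17.7,"tz": 33.8,"jaw": 85}
    - {"tx": -17.7,"tz": 33.8,"jaw": 85}
    - {"tx": -17.7,"tz": 33.8,"jaw": 85}
    - {"tx": -17.7,"tz": 33.8,"jaw": 85}
    - {"tx": -17.7,"tz": 33.8,"jaw": 85}
    - {"tx": -17.7,"tz": 33.8,"jaw": 85}
    - {"tx": -17.7,"tz": 33.8,"jaw": 85}
    - {"tx": -17.7,"tz": 33.8,"jaw": 85}

```text
schema error: expected keys jaw, tx, ty, tz, ax, ay, az
```

>>> move_arm:
  plan:
    - {"jaw": 85,"ay": -8.1}
    - {"jaw": 85,"ay": -8.1}
    - {"jaw": 85,"ay": -8.1}
    - {"jaw": 85,"ay": -8.1}
    - {"jaw": 85,"ay": -8.1}
    - {"jaw": 85,"ay": -8.1}
    - {"jaw": 85,"ay": -8.1}
    - {"jaw": 85,"ay": -8.1}
    - {"jaw": 85,"ay": -8.1}
    - {"jaw": 85,"ay": -8.1}
    - {"jaw": 85,"ay": -8.1}
    - {"jaw": 85,"ay": -8.1}
    - {"jaw": 85,"ay": -8.1}
    - {"jaw": 85,"ay": -8.1}
    - {"jaw": 85,"ay": -8.1}
    - {"jaw": 85,"ay": -8.1}
    - {"jaw": 85,"ay": -8.1}
    - {"jaw": 85,"ay": 0}

```text
schema error: expected keys jaw, tx, ty, tz, ax, ay, az
```

```bash
cat >> h.py <<'E'
def togo(p,rpy=None):
    """world target TCP pos -> tool-frame shift now; rotation vec (deg) in tool frame"""
    s=status.sense(); A=R.from_euler("xyz",s["tcp_rot"])
    print("shift tool",A.inv().apply(np.array(p)-s["tcp_pos"]))
    if rpy is not None: print("rot tool deg",np.degrees((A.inv()*rpy).as_rotvec()))
def tool(yaw,pitch=0):
    """scoop axes -> tool: x=scoop y, y=-scoop z ; scoop yaw (deg), nose-up pitch deg"""
    S=R.from_euler("xyz",[0,-pitch,yaw],degrees=True).as_matrix()
    return R.from_matrix(np.column_stack([S[:,1],-S[:,2],-S[:,0]]))
E
python3 - <<'E'
from h import *
s=status.sense(); print(s["t"],s["tcp_pos"],np.degrees(s["tcp_rot"]),s["joint_positions"])
togo([522.75,-274.8,76],tool(-27.06))
a=camera("side");cv2.imwrite("pics/s1.png",a[:,:,::-1])
a=camera("top");cv2.imwrite("pics/t1.png",a[:,:,::-1])
E
```

```text
0.6 [ 153.29 -605.93  231.37] [-90.    -0.01 -75.8 ] [-1.43  0.28 -0.03  1.27 -0.    1.47]
shift tool [-230.41  155.34  439.4 ]
rot tool deg [   0.01 -138.74    0.  ]
```

View pics/s1.png

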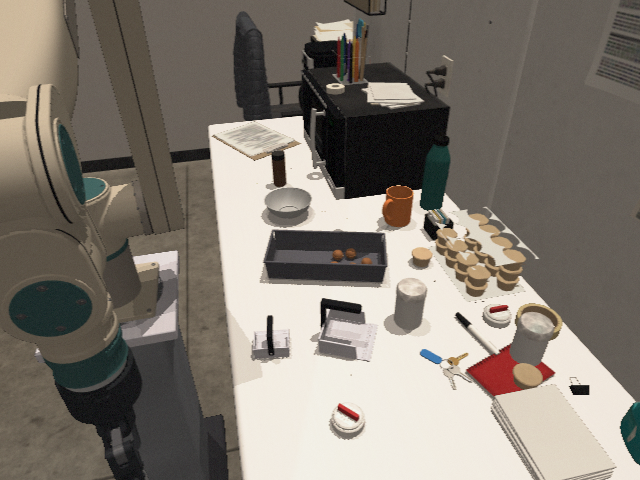

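All seven keys are required in each row, so neither move ran. The scene is unchanged and I'll send the moves again.

>>> move_arm:
  plan:
    - {"jaw": 85,"tx": -17.7,"ty": 0,"tz": 33.8,"ax": 0,"ay": 0,"az": 0}
    - {"jaw": 85,"tx": -17.7,"ty": 0,"tz": 33.8,"ax": 0,"ay": 0,"az": 0}
    - {"jaw": 85,"tx": -17.7,"ty": 0,"tz": 33.8,"ax": 0,"ay": 0,"az": 0}
    - {"jaw": 85,"tx": -17.7,"ty": 0,"tz": 33.8,"ax": 0,"ay": 0,"az": 0}
    - {"jaw": 85,"tx": -17.7,"ty": 0,"tz": 33.8,"ax": 0,"ay": 0,"az": 0}
    - {"jaw": 85,"tx": -17.7,"ty": 0,"tz": 33.8,"ax": 0,"ay": 0,"az": 0}
    - {"jaw": 85,"tx": -17.7,"ty": 0,"tz": 33.8,"ax": 0,"ay": 0,"az": 0}
    - {"jaw": 85,"tx": -17.7,"ty": 0,"tz": 33.8,"ax": 0,"ay": 0,"az": 0}
    - {"jaw": 85,"tx": -17.7,"ty": 0,"tz": 33.8,"ax": 0,"ay": 0,"az": 0}
    - {"jaw": 85,"tx": -17.7,"ty": 0,"tz": 33.8,"ax": 0,"ay": 0,"az": 0}
    - {"jaw": 85,"tx": -17.7,"ty": 0,"tz": 33.8,"ax": 0,"ay": 0,"az": 0}
    - {"jaw": 85,"tx": -17.7,"ty": 0,"tz": 33.8,"ax": 0,"ay": 0,"az": 0}
    - {"jaw": 85,"tx": -17.7,"ty": 0,"tz": 33.8,"ax": 0,"ay": 0,"az": 0}

```text
t: 2.0
tcp_pos: [523.9, -273.9, 231.5]
tcp_rot: [-1.571, -0.0, -1.323]
force: [1.2, -1.3, 0.8]
gripper_width: 84.9
```

>>> move_arm:
  plan:
    - {"jaw": 85,"tx": 0,"ty": 0,"tz": 0,"ax": 0,"ay": -8.1,"az": 0}
    - {"jaw": 85,"tx": 0,"ty": 0,"tz": 0,"ax": 0,"ay": -8.1,"az": 0}
    - {"jaw": 85,"tx": 0,"ty": 0,"tz": 0,"ax": 0,"ay": -8.1,"az": 0}
    - {"jaw": 85,"tx": 0,"ty": 0,"tz": 0,"ax": 0,"ay": -8.1,"az": 0}
    - {"jaw": 85,"tx": 0,"ty": 0,"tz": 0,"ax": 0,"ay": -8.1,"az": 0}
    - {"jaw": 85,"tx": 0,"ty": 0,"tz": 0,"ax": 0,"ay": -8.1,"az": 0}
    - {"jaw": 85,"tx": 0,"ty": 0,"tz": 0,"ax": 0,"ay": -8.1,"az": 0}
    - {"jaw": 85,"tx": 0,"ty": 0,"tz": 0,"ax": 0,"ay": -8.1,"az": 0}
    - {"jaw": 85,"tx": 0,"ty": 0,"tz": 0,"ax": 0,"ay": -8.1,"az": 0}
    - {"jaw": 85,"tx": 0,"ty": 0,"tz": 0,"ax": 0,"ay": -8.1,"az": 0}
    - {"jaw": 85,"tx": 0,"ty": 0,"tz": 0,"ax": 0,"ay": -8.1,"az": 0}
    - {"jaw": 85,"tx": 0,"ty": 0,"tz": 0,"ax": 0,"ay": -8.1,"az": 0}
    - {"jaw": 85,"tx": 0,"ty": 0,"tz": 0,"ax": 0,"ay": -8.1,"az": 0}
    - {"jaw": 85,"tx": 0,"ty": 0,"tz": 0,"ax": 0,"ay": -8.1,"az": 0}
    - {"jaw": 85,"tx": 0,"ty": 0,"tz": 0,"ax": 0,"ay": -8.1,"az": 0}
    - {"jaw": 85,"tx": 0,"ty": 0,"tz": 0,"ax": 0,"ay": -8.1,"az": 0}
    - {"jaw": 85,"tx": 0,"ty": 0,"tz": 0,"ax": 0,"ay": -8.1,"az": 0}
    - {"jaw": 85,"tx": 0,"ty": 0,"tz": 0,"ax": 0,"ay": 0,"az": 0}

```text
t: 3.8
tcp_pos: [522.8, -275.1, 231.4]
tcp_rot: [-1.571, 0.0, 1.08]
force: [0.7, 0.0, -1.2]
gripper_width: 84.6
```

```bash
python3 - <<'E'
from h import *
s=status.sense(); print(s["t"],s["tcp_pos"],np.degrees(s["tcp_rot"]),s["joint_positions"])
togo([522.75,-274.8,76],tool(-27.06))
a=camera("side");cv2.imwrite("pics/s2.png",a[:,:,::-1])
E
```

```text
3.8 [ 522.83 -275.07  231.37] [-90.     0.    61.88] [-0.59  0.22 -0.1   1.25 -0.   -0.1 ]
shift tool [  0.2  155.37   0.21]
rot tool deg [ 0.   -1.06 -0.  ]
```

View pics/s2.png

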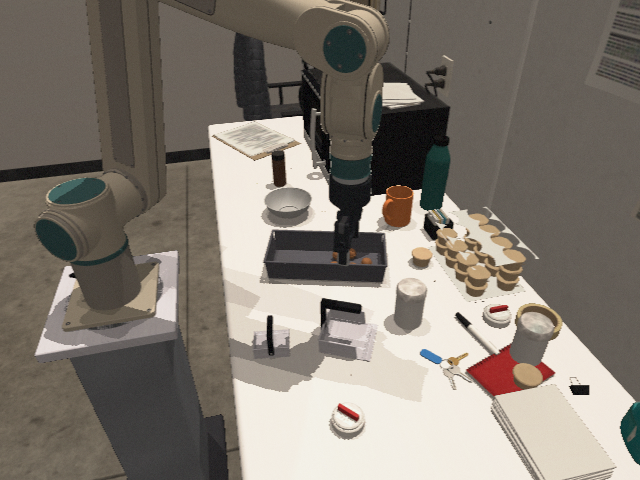

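The gripper is above the large scoop (bar at about (341,306)) and nothing is in the way. I'll descend partway and check.

>>> move_arm:
  plan:
    - {"jaw": 85,"tx": 0,"ty": 25,"tz": 0,"ax": 0,"ay": -1.1,"az": 0}
    - {"jaw": 85,"tx": 0,"ty": 25,"tz": 0,"ax": 0,"ay": 0,"az": 0}
    - {"jaw": 85,"tx": 0,"ty": 25,"tz": 0,"ax": 0,"ay": 0,"az": 0}
    - {"jaw": 85,"tx": 0,"ty": 25,"tz": 0,"ax": 0,"ay": 0,"az": 0}
    - {"jaw": 85,"tx": 0,"ty": 0,"tz": 0,"ax": 0,"ay": 0,"az": 0}

```text
t: 4.35
tcp_pos: [520.0, -273.2, 127.5]
tcp_rot: [-1.563, -0.001, 1.097]
force: [-1.2, 0.5, -0.6]
gripper_width: 84.8
```

```bash
python3 - <<'E'
from h import *
crop("side","c3",270,200,430,370,3.5)
E
```

```text
(no output)
```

View pics/c3.png

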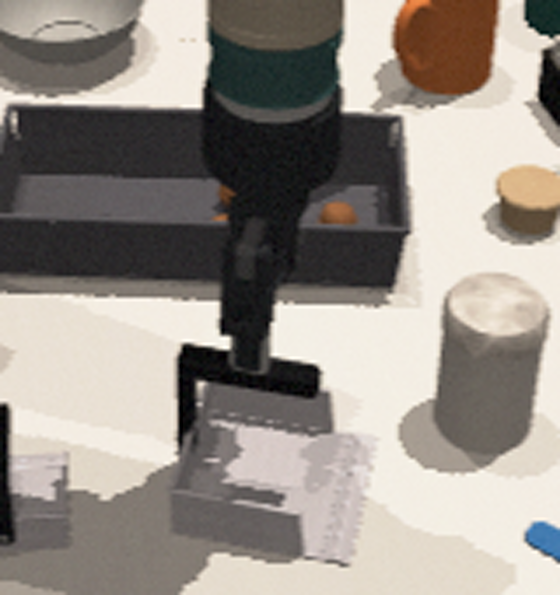

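The near finger is in front of the bar and in line with the middle of it (crop (250,370)). I'll continue down and close.

>>> move_arm:
  plan:
    - {"jaw": 85,"tx": 0,"ty": 20,"tz": 0,"ax": 0,"ay": 0,"az": 0}
    - {"jaw": 85,"tx": 0,"ty": 20,"tz": 0,"ax": 0,"ay": 0,"az": 0}
    - {"jaw": 85,"tx": 0,"ty": 15,"tz": 0,"ax": 0,"ay": 0,"az": 0}
    - {"jaw": 85,"tx": 0,"ty": 0,"tz": 0,"ax": 0,"ay": 0,"az": 0}
    - {"jaw": 85,"tx": 0,"ty": 0,"tz": 0,"ax": 0,"ay": 0,"az": 0}
    - {"jaw": 85,"tx": 0,"ty": 0,"tz": 0,"ax": 0,"ay": 0,"az": 0}

```text
t: 5.0
tcp_pos: [523.9, -275.8, 77.7]
tcp_rot: [-1.573, 0.0, 1.099]
force: [0.5, 0.1, -0.7]
gripper_width: 85.0
```

>>> move_arm:
  plan:
    - {"jaw": 5,"tx": 0,"ty": 0,"tz": 0,"ax": 0,"ay": 0,"az": 0}
    - {"jaw": 5,"tx": 0,"ty": 0,"tz": 0,"ax": 0,"ay": 0,"az": 0}
    - {"jaw": 5,"tx": 0,"ty": 0,"tz": 0,"ax": 0,"ay": 0,"az": 0}
    - {"jaw": 5,"tx": 0,"ty": 0,"tz": 0,"ax": 0,"ay": 0,"az": 0}
    - {"jaw": 5,"tx": 0,"ty": 0,"tz": 0,"ax": 0,"ay": 0,"az": 0}
    - {"jaw": 5,"tx": 0,"ty": 0,"tz": 0,"ax": 0,"ay": 0,"az": 0}
    - {"jaw": 5,"tx": 0,"ty": 0,"tz": 0,"ax": 0,"ay": 0,"az": 0}
    - {"jaw": 5,"tx": 0,"ty": 0,"tz": 0,"ax": 0,"ay": 0,"az": 0}
    - {"jaw": 5,"tx": 0,"ty": 0,"tz": 0,"ax": 0,"ay": 0,"az": 0}
    - {"jaw": 5,"tx": 0,"ty": 0,"tz": 0,"ax": 0,"ay": 0,"az": 0}
  force: 80

```text
t: 6.0
tcp_pos: [523.2, -275.3, 76.6]
tcp_rot: [-1.572, 0.0, 1.1]
force: [0.4, -0.7, 2.0]
gripper_width: 16.5
```

```bash
python3 - <<'E'
from h import *
crop("side","c4",270,200,430,370,3.5)
s=status.sense(); print(s["t"],s["tcp_pos"],np.degrees(s["tcp_rot"]),s["force"],s["gripper_width"])
E
```

```text
6.05 [ 523.12 -275.3    76.55] [-90.04   0.01  62.99] [ 0.84 -0.52  2.13] 16.385379575945105
```

View pics/c4.png

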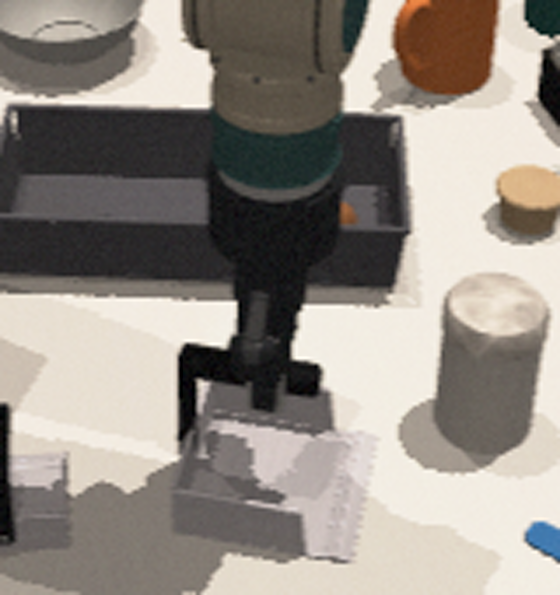

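The bar is gripped (opening 16.5 mm). Next I'll work out the pan, walnut and bowl positions from the first pictures.

```bash
cat > fit2.py <<'E'
from h import *
def u(c,x0,y0,k): return np.array([(c[0]+.5)/k-.5+x0,(c[1]+.5)/k-.5+y0])
P=lambda c:u(c,280,165,4); Q=lambda c:u(c,255,220,5)
m=lambda x,y:(x*154.5,y*72,64)
ot=[(m(1,1),P((185,37)),"top"),(m(1,-1),P((383,93)),"top"),(m(-1,1),P((57,462)),"top"),(m(-1,-1),P((250,520)),"top")]
os_=[(m(1,1),Q((650,66)),"side"),(m(1,-1),Q((658,228)),"side"),(m(-1,1),Q((86,50)),"side"),(m(-1,-1),Q((47,210)),"side")]
for o in (ot,os_,ot+os_):
    v,r=fit_pose(None,o,[548,-8,-.2]); print("pan",v,np.degrees(v[2]),np.abs(r).mean())
Rp=R.from_euler("z",v[2])
t=cv2.imread("pics/top0.png")[:,:,::-1]
for c in ((269,139),(198,180),(284,198),(195,231),(261,262)):
    w=at_z(P(c),"top",18); print("walnut pan xy",Rp.inv().apply(w-[v[0],v[1],0])[:2])
crop("top","cb",190,210,275,295,6,t)
s=cv2.imread("pics/side0.png")[:,:,::-1]; crop("side","cbs",250,175,330,235,8,s)
corn=np.array([m(1,1),m(1,-1),m(-1,-1),m(-1,1)]); fl=np.array([(a*145,b*60,4) for a,b in((1,1),(1,-1),(-1,-1),(-1,1))])
W=np.vstack([Rp.apply(corn),Rp.apply(fl)])+[v[0],v[1],0]
crop("top","cpt2",280,165,390,305,4,t,proj(W,"top"));crop("side","cps2",255,220,395,290,5,s,proj(W,"side"))
E
python3 fit2.py
```

```text
pan [542.   -15.04  -0.3 ] -17.444038814704665 0.810471334035757
pan [542.65 -16.86  -0.3 ] -17.193921166248384 0.43259670041717513
pan [542.39 -15.92  -0.3 ] -17.295968165416213 0.6670319630638861
walnut pan xy [106.12  -4.7 ]
walnut pan xy [63.83 34.75]
walnut pan xy [ 69.19 -26.85]
walnut pan xy [28.73 26.3 ]
walnut pan xy [ 21.26 -24.4 ]
```

View pics/cpt2.png

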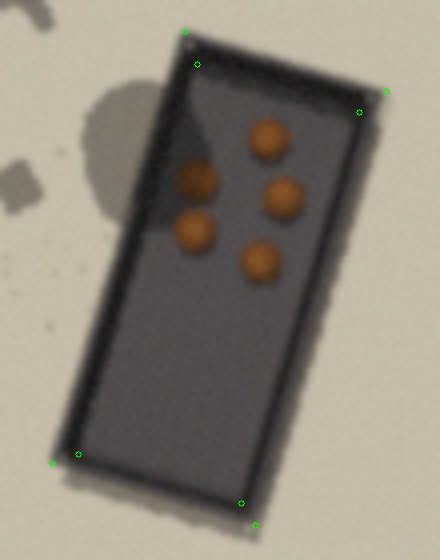

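View pics/cps2.png

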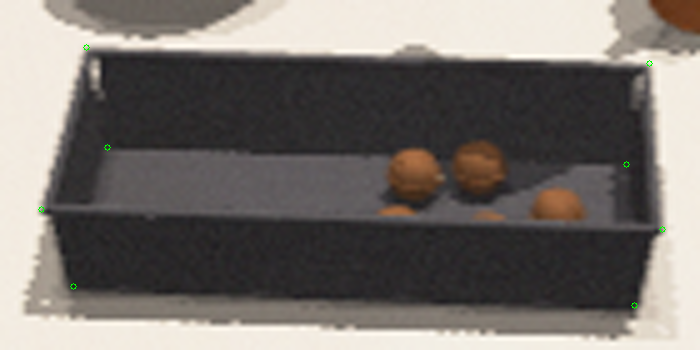

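View pics/cb.png

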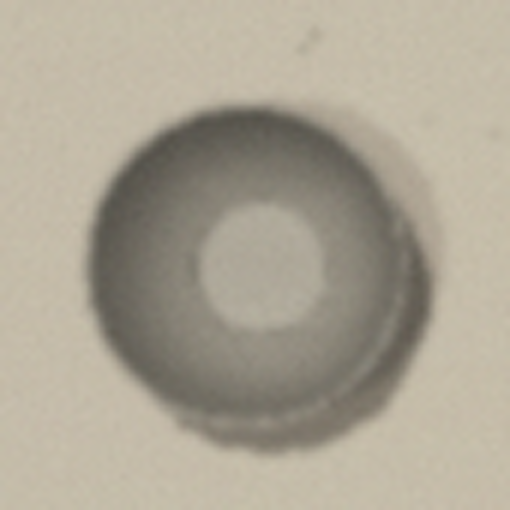

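View pics/cbs.png

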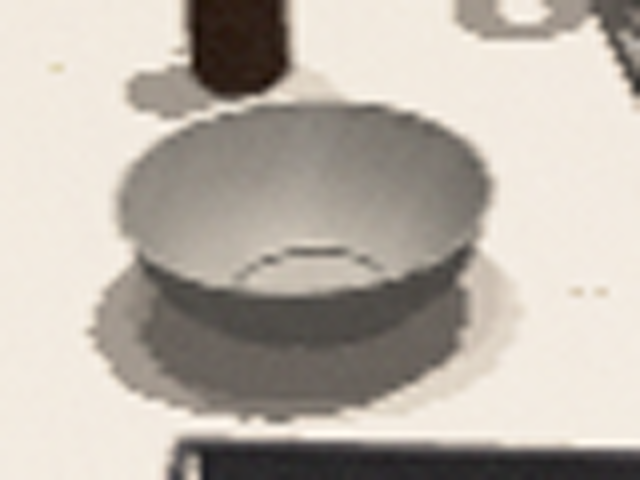

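>>> move_arm:
  plan:
    - {"jaw": 5,"tx": 0,"ty": -15,"tz": 0,"ax": 0,"ay": 0,"az": 0}
    - {"jaw": 5,"tx": 0,"ty": -25,"tz": 0,"ax": 0,"ay": 0,"az": 0}
    - {"jaw": 5,"tx": 0,"ty": -30,"tz": 0,"ax": 0,"ay": 0,"az": 0}
    - {"jaw": 5,"tx": 0,"ty": -30,"tz": 0,"ax": 0,"ay": 0,"az": 0}
    - {"jaw": 5,"tx": 0,"ty": -10,"tz": 0,"ax": 0,"ay": -4.8,"az": 0}
    - {"jaw": 5,"tx": 0,"ty": 0,"tz": 0,"ax": 0,"ay": -4.9,"az": 0}
    - {"jaw": 5,"tx": 0,"ty": 0,"tz": 0,"ax": 0,"ay": 0,"az": 0}
    - {"jaw": 5,"tx": 0,"ty": 0,"tz": 0,"ax": 0,"ay": 0,"az": 0}

```text
t: 6.85
tcp_pos: [522.2, -274.6, 186.1]
tcp_rot: [-1.569, -0.0, 1.267]
force: [-0.4, 0.2, -0.6]
gripper_width: 16.7
```

```bash
python3 - <<'E'
from h import *
s=status.sense(); print(s["t"],s["tcp_pos"],np.degrees(s["tcp_rot"]),s["force"],s["wrist_torque"],s["gripper_width"],s["joint_positions"])
togo([470.8,6.4,156],tool(-17.3))
print("bowl",at_z((231.2,253.9),"top",52))
crop("side","c5",250,150,450,350,3)
E
```

```text
6.85 [ 522.19 -274.61  186.1 ] [-89.92  -0.02  72.6 ] [-0.39  0.16 -0.62] [ 0.03 -0.04  0.02] 16.73909524736472 [-0.59  0.24 -0.17  1.16 -0.   -0.29]
shift tool [252.76  30.38 133.04]
rot tool deg [-0.08 -0.1   0.02]
bowl [489.61 268.26  52.  ]
```

View pics/c5.png

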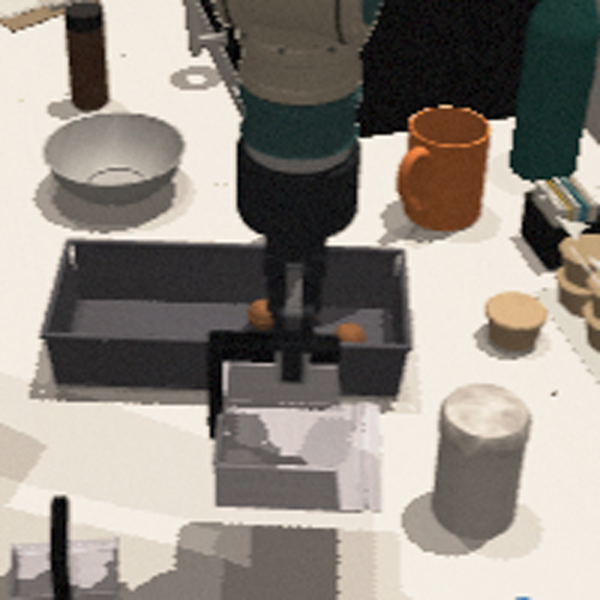

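The scoop is lifted and level. Now I'll move it over the empty half of the pan.

>>> move_arm:
  plan:
    - {"jaw": 5,"tx": 19,"ty": 0,"tz": 10,"ax": 0,"ay": 0,"az": 0}
    - {"jaw": 5,"tx": 28,"ty": 0,"tz": 15,"ax": 0,"ay": 0,"az": 0}
    - {"jaw": 5,"tx": 32,"ty": 0,"tz": 17,"ax": 0,"ay": 0,"az": 0}
    - {"jaw": 5,"tx": 32,"ty": 0,"tz": 17,"ax": 0,"ay": 0,"az": 0}
    - {"jaw": 5,"tx": 32,"ty": 0,"tz": 17,"ax": 0,"ay": 0,"az": 0}
    - {"jaw": 5,"tx": 32,"ty": 0,"tz": 17,"ax": 0,"ay": 0,"az": 0}
    - {"jaw": 5,"tx": 32,"ty": 0,"tz": 17,"ax": 0,"ay": 0,"az": 0}
    - {"jaw": 5,"tx": 28,"ty": 0,"tz": 14,"ax": 0,"ay": 0,"az": 0}
    - {"jaw": 5,"tx": 18,"ty": 10,"tz": 9,"ax": 0,"ay": 0,"az": 0}
    - {"jaw": 5,"tx": 0,"ty": 15,"tz": 0,"ax": 0,"ay": 0,"az": 0}
    - {"jaw": 5,"tx": 0,"ty": 5,"tz": 0,"ax": 0,"ay": 0,"az": 0}
    - {"jaw": 5,"tx": 0,"ty": 0,"tz": 0,"ax": 0,"ay": 0,"az": 0}
    - {"jaw": 5,"tx": 0,"ty": 0,"tz": 0,"ax": 0,"ay": 0,"az": 0}
    - {"jaw": 5,"tx": 0,"ty": 0,"tz": 0,"ax": 0,"ay": 0,"az": 0}

```text
t: 8.3
tcp_pos: [471.7, 5.6, 157.0]
tcp_rot: [-1.572, -0.0, 1.268]
force: [0.3, 0.0, -1.0]
gripper_width: 16.4
```

```bash
python3 - <<'E'
from h import *
s=status.sense(); print(s["t"],s["tcp_pos"],np.degrees(s["tcp_rot"]),s["force"],s["wrist_torque"],s["gripper_width"])
togo([470.8,6.4,156],tool(-17.3))
crop("side","c6",250,130,410,300,3.5)
crop("top","c6t",270,155,400,305,4)
E
```

```text
8.3 [471.67   5.63 156.97] [-90.06  -0.01  72.64] [ 0.35  0.02 -1.01] [-0.01 -0.04 -0.01] 16.40574170344203
shift tool [0.47 0.97 1.06]
rot tool deg [ 0.06 -0.06  0.01]
```

View pics/c6.png

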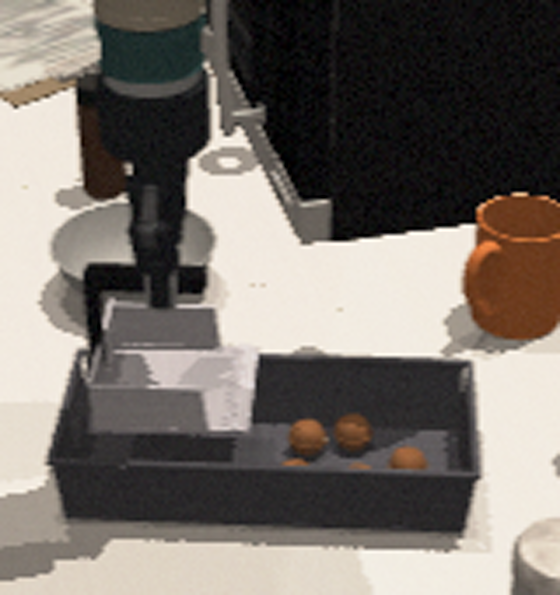

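View pics/c6t.png

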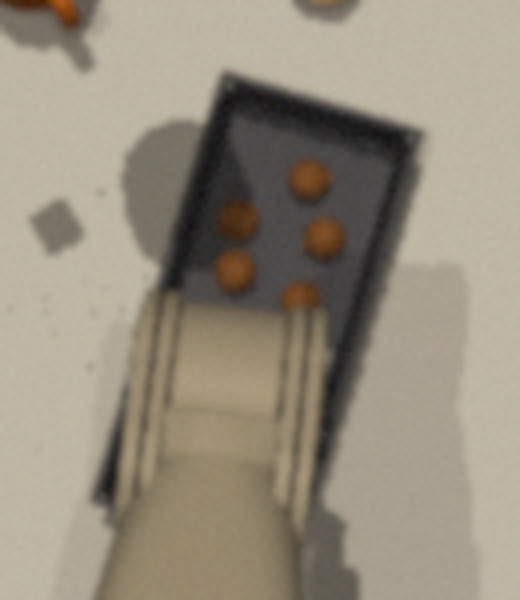

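The scoop hovers over the empty half, and the arm hides it in the top view. I'll overlay the expected scoop corners on the side view to check the lateral position.

```bash
cat >> h.py <<'E'
def scoop_pts(extra=0):
    s=status.sense(); A=R.from_euler("xyz",s["tcp_rot"]).as_matrix()
    S=np.column_stack([-A[:,2],A[:,0],-A[:,1]])
    o=np.array(s["tcp_pos"])-S@np.array([-3,0,76.5])
    M=np.array([(60,54,0),(60,-54,0),(-52,-54,42),(-52,54,42),(-52,-54,0),(30,-54,36),(30,54,36),(28,0,95),(-59,0,95)])
    return o,S,M@S.T+o
def pan_pts(v=(542.4,-15.9,-17.3)):
    Rp=R.from_euler("z",v[2],degrees=True)
    c=[(a*154.5,b*72,64) for a,b in((1,1),(1,-1),(-1,-1),(-1,1))]+[(a*145,b*60,4) for a,b in((1,1),(1,-1),(-1,-1),(-1,1))]
    return Rp.apply(np.array(c))+[v[0],v[1],0]
def in_pan(p,v=(542.4,-15.9,-17.3)):
    return R.from_euler("z",v[2],degrees=True).inv().apply(np.atleast_2d(p)-[v[0],v[1],0])
E
python3 - <<'E'
from h import *
o,S,W=scoop_pts(); print(o,in_pan(o))
crop("side","c7",255,190,395,290,5.5,None,np.vstack([proj(W,"side"),proj(pan_pts(),"side")]))
E
```

```text
[474.63   4.73  80.44] [[-70.84  -0.46  80.44]]
```

View pics/c7.png

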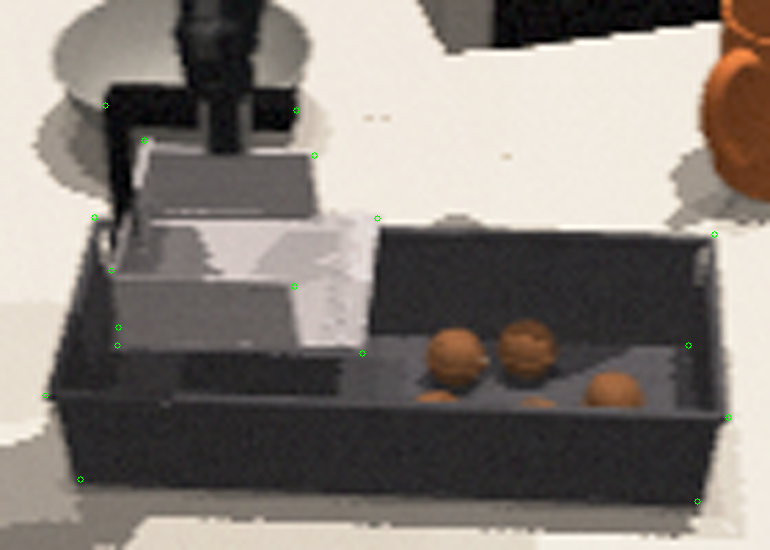

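The scoop overlay agrees to within about 1 px (about 2 mm), so I'll lower it.

>>> move_arm:
  plan:
    - {"jaw": 5,"tx": 0.5,"ty": 15,"tz": 0,"ax": 0,"ay": 0,"az": 0}
    - {"jaw": 5,"tx": 0,"ty": 20,"tz": 0,"ax": 0,"ay": 0,"az": 0}
    - {"jaw": 5,"tx": 0,"ty": 20,"tz": 0,"ax": 0,"ay": 0,"az": 0}
    - {"jaw": 5,"tx": 0,"ty": 10,"tz": 0,"ax": 0,"ay": 0,"az": 0}
    - {"jaw": 5,"tx": 0,"ty": 5,"tz": 0,"ax": 0,"ay": 0,"az": 0}
    - {"jaw": 5,"tx": 0,"ty": 0,"tz": 0,"ax": 0,"ay": 0,"az": 0}
    - {"jaw": 5,"tx": 0,"ty": 0,"tz": 0,"ax": 0,"ay": 0,"az": 0}
    - {"jaw": 5,"tx": 0,"ty": 0,"tz": 0,"ax": 0,"ay": 0,"az": 0}

```text
t: 9.25
tcp_pos: [472.2, 6.4, 87.3]
tcp_rot: [-1.573, -0.0, 1.269]
force: [-0.1, 0.2, -2.4]
gripper_width: 16.5
```

>>> move_arm:
  plan:
    - {"jaw": 5,"tx": 0,"ty": 3,"tz": 0,"ax": 0,"ay": 0,"az": 0}
    - {"jaw": 5,"tx": 0,"ty": 3,"tz": 0,"ax": 0,"ay": 0,"az": 0}
    - {"jaw": 5,"tx": 0,"ty": 0,"tz": 0,"ax": 0,"ay": 0,"az": 0}
    - {"jaw": 5,"tx": 0,"ty": 0,"tz": 0,"ax": 0,"ay": 0,"az": 0}

```text
t: 9.65
tcp_pos: [471.7, 6.5, 80.5]
tcp_rot: [-1.572, -0.0, 1.269]
force: [0.7, -0.1, -0.2]
gripper_width: 16.3
```

```bash
python3 - <<'E'
from h import *
s=status.sense(); print(s["t"],s["tcp_pos"],np.degrees(s["tcp_rot"]),s["force"],s["wrist_torque"],s["gripper_width"])
o,S,W=scoop_pts(); print(o,in_pan(o))
crop("side","c8",255,190,395,290,5.5,None,proj(W,"side"))
E
```

```text
9.65 [471.66   6.49  80.55] [-90.04  -0.01  72.69] [ 0.66 -0.05 -0.2 ] [ 0.03 -0.1   0.01] 16.252510016140096
[474.59   5.59   4.05] [[-71.14   0.35   4.05]]
```

View pics/c8.png

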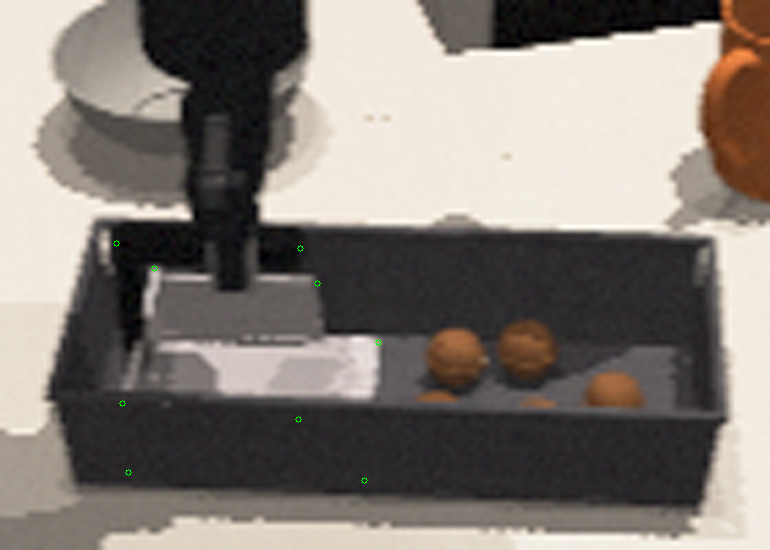

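The scoop is in the pan, at the floor, with no side force. I'll press down slightly until I feel the floor.

>>> move_arm:
  plan:
    - {"jaw": 5,"tx": 0,"ty": 1,"tz": 0,"ax": 0,"ay": 0,"az": 0}
    - {"jaw": 5,"tx": 0,"ty": 0,"tz": 0,"ax": 0,"ay": 0,"az": 0}
    - {"jaw": 5,"tx": 0,"ty": 0,"tz": 0,"ax": 0,"ay": 0,"az": 0}

```text
t: 10.0
tcp_pos: [471.8, 6.4, 80.5]
tcp_rot: [-1.572, -0.0, 1.269]
force: [-1.6, -0.5, 8.6]
gripper_width: 16.8
```

>>> move_arm:
  plan:
    - {"jaw": 5,"tx": 0,"ty": -0.5,"tz": -6,"ax": 0,"ay": 0,"az": 0}
    - {"jaw": 5,"tx": 0,"ty": 0,"tz": -10,"ax": 0,"ay": 0,"az": 0}
    - {"jaw": 5,"tx": 0,"ty": 0,"tz": -12,"ax": 0,"ay": 0,"az": 0}
    - {"jaw": 5,"tx": 0,"ty": 0,"tz": -12,"ax": 0,"ay": 0,"az": 0}
    - {"jaw": 5,"tx": 0,"ty": 0,"tz": -12,"ax": 0,"ay": 0,"az": 0}
    - {"jaw": 5,"tx": 0,"ty": 0,"tz": -12,"ax": 0,"ay": 0,"az": 0}
    - {"jaw": 5,"tx": 0,"ty": 0,"tz": -12,"ax": 0,"ay": 0,"az": 0}
    - {"jaw": 5,"tx": 0,"ty": 0,"tz": -12,"ax": 0,"ay": 0,"az": 0}

```text
t: 10.8
tcp_pos: [555.5, -19.6, 80.5]
tcp_rot: [-1.57, -0.0, 1.269]
force: [-3.0, 1.4, 7.4]
gripper_width: 16.5
```

```bash
python3 - <<'E'
from h import *
s=status.sense(); print(s["t"],s["tcp_pos"],np.degrees(s["tcp_rot"]),s["force"],s["wrist_torque"],s["gripper_width"])
o,S,W=scoop_pts(); print(o,in_pan(o))
crop("side","c9",255,190,395,290,5.5)
crop("top","c9t",270,155,400,305,4)
E
```

```text
10.8 [555.5  -19.57  80.51] [-89.96  -0.02  72.71] [-3.03  1.44  7.35] [ 0.23  0.52 -0.02] 16.466157450670465
[558.32 -20.43   4.01] [[16.55  0.41  4.01]]
```

View pics/c9.png

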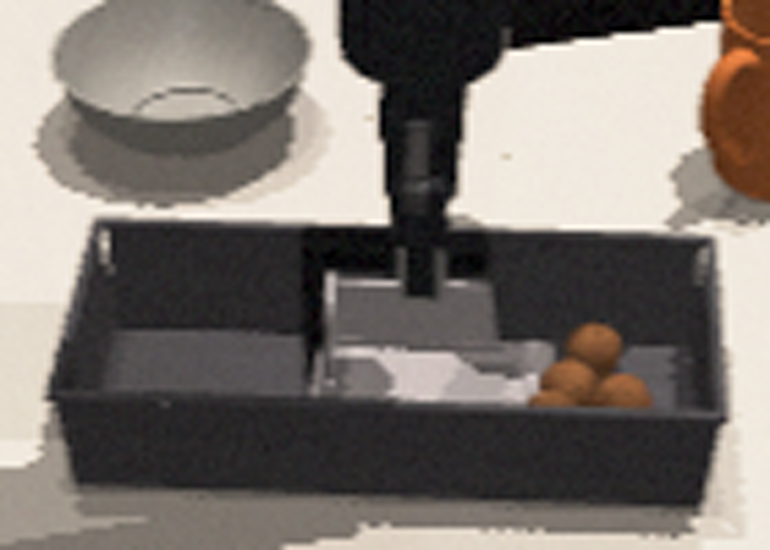

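View pics/c9t.png

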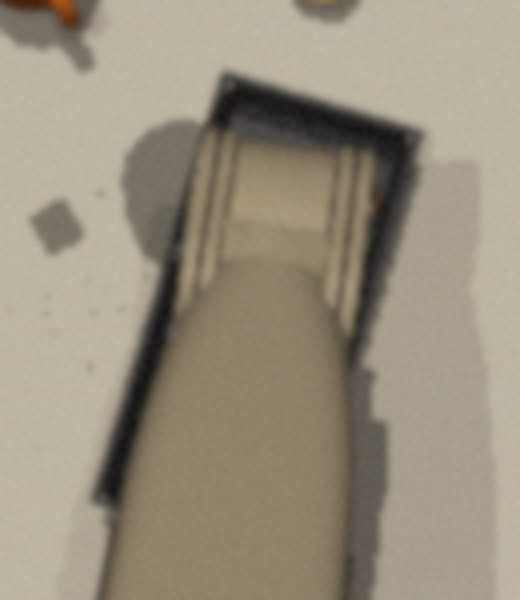

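The walnuts are gathered in front of the lip, with about 68 mm left to the end wall. I'll keep pushing.

>>> move_arm:
  plan:
    - {"jaw": 5,"tx": 0,"ty": 0,"tz": -10,"ax": 0,"ay": 0,"az": 0}
    - {"jaw": 5,"tx": 0,"ty": 0,"tz": -10,"ax": 0,"ay": 0,"az": 0}
    - {"jaw": 5,"tx": 0,"ty": 0,"tz": -10,"ax": 0,"ay": 0,"az": 0}
    - {"jaw": 5,"tx": 0,"ty": 0,"tz": -10,"ax": 0,"ay": 0,"az": 0}
    - {"jaw": 5,"tx": 0,"ty": 0,"tz": -8,"ax": 0,"ay": 0,"az": 0}

```text
t: 11.4
tcp_pos: [600.7, -33.7, 80.5]
tcp_rot: [-1.57, -0.0, 1.269]
force: [-2.8, 0.6, 7.0]
gripper_width: 16.4
```

```bash
python3 - <<'E'
from h import *
s=status.sense(); print(s["t"],s["tcp_pos"],np.degrees(s["tcp_rot"]),s["force"],s["wrist_torque"],s["gripper_width"])
o,S,W=scoop_pts(); print(o,in_pan(o))
crop("side","c10",255,190,395,290,5.5)
E
```

```text
11.4 [600.72 -33.68  80.52] [-89.94  -0.01  72.71] [-2.84  0.59  7.02] [ 0.2   0.5  -0.01] 16.43476677395637
[603.51 -34.53   4.02] [[63.88  0.38  4.02]]
```

View pics/c10.png

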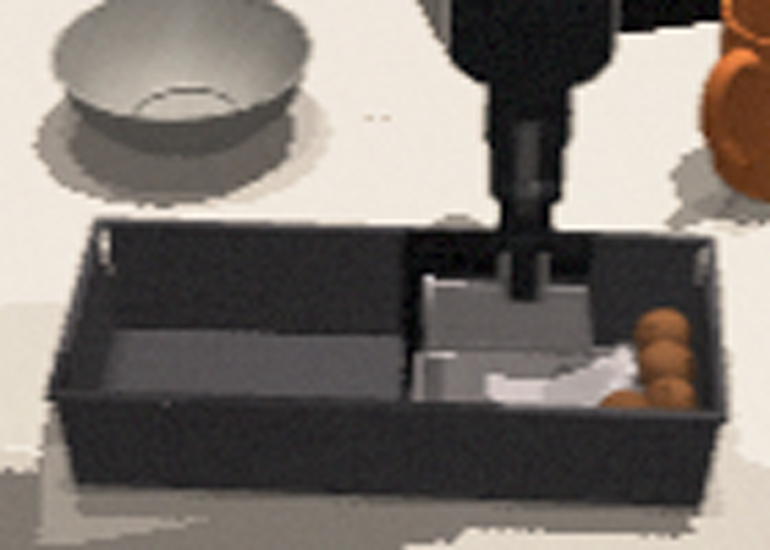

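>>> move_arm:
  plan:
    - {"jaw": 5,"tx": 0,"ty": 0,"tz": -5,"ax": 0,"ay": 0,"az": 0}
    - {"jaw": 5,"tx": 0,"ty": 0,"tz": -5,"ax": 0,"ay": 0,"az": 0}
    - {"jaw": 5,"tx": 0,"ty": 0,"tz": -4,"ax": 0,"ay": 0,"az": 0}
    - {"jaw": 5,"tx": 0,"ty": 0,"tz": 0,"ax": 0,"ay": 0,"az": 0}

```text
t: 11.85
tcp_pos: [614.4, -37.9, 80.5]
tcp_rot: [-1.571, -0.0, 1.269]
force: [1.0, 0.8, 5.8]
gripper_width: 16.4
```

```bash
python3 - <<'E'
from h import *
s=status.sense(); print(s["t"],s["tcp_pos"],np.degrees(s["tcp_rot"]),s["force"],s["wrist_torque"],s["gripper_width"])
o,S,W=scoop_pts(); print(o,in_pan(o))
crop("side","c11",255,190,395,290,5.5)
E
```

```text
11.85 [614.42 -37.94  80.54] [-90.01  -0.01  72.71] [0.99 0.76 5.78] [0.11 0.11 0.04] 16.402135270584917
[617.29 -38.82   4.04] [[78.32  0.39  4.04]]
```

View pics/c11.png

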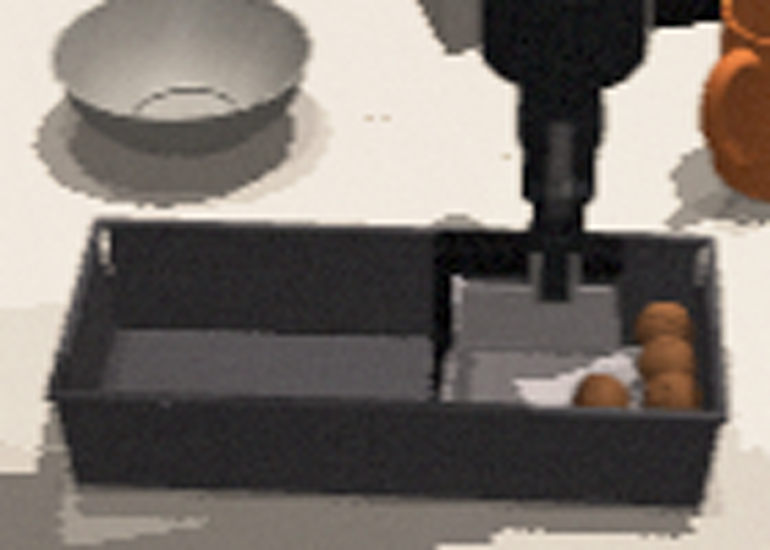

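>>> move_arm:
  plan:
    - {"jaw": 5,"tx": 0,"ty": 0,"tz": -3,"ax": 0,"ay": 0,"az": 0}
    - {"jaw": 5,"tx": 0,"ty": 0,"tz": -3,"ax": 0,"ay": 0,"az": 0}
    - {"jaw": 5,"tx": 0,"ty": 0,"tz": 0,"ax": 0,"ay": 0,"az": 0}
    - {"jaw": 5,"tx": 0,"ty": 0,"tz": 0,"ax": 0,"ay": 0,"az": 0}

```text
t: 12.3
tcp_pos: [619.9, -39.6, 80.5]
tcp_rot: [-1.571, -0.0, 1.269]
force: [-1.8, 0.8, 5.6]
gripper_width: 16.6
```

```bash
python3 - <<'E'
from h import *
s=status.sense(); print(s["t"],s["tcp_pos"],np.degrees(s["tcp_rot"]),s["force"],s["wrist_torque"],s["gripper_width"])
o,S,W=scoop_pts(); print(o,in_pan(o))
crop("side","c12",255,190,395,290,5.5)
E
```

```text
12.3 [619.89 -39.64  80.52] [-90.    -0.01  72.71] [-1.8   0.79  5.59] [0.11 0.23 0.01] 16.59409790484862
[622.76 -40.52   4.02] [[84.05  0.4   4.02]]
```

View pics/c12.png

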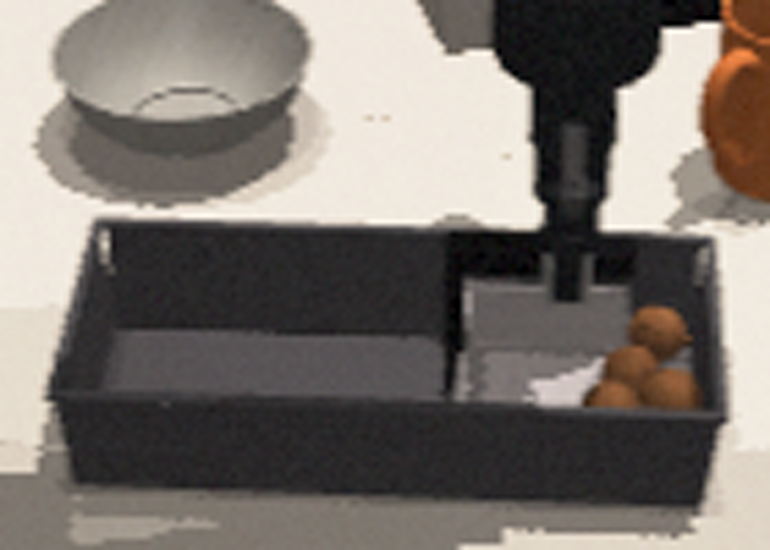

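>>> move_arm:
  plan:
    - {"jaw": 5,"tx": 0,"ty": 0,"tz": -2,"ax": 0,"ay": 0,"az": 0}
    - {"jaw": 5,"tx": 0,"ty": 0,"tz": -1,"ax": 0,"ay": 0,"az": 0}
    - {"jaw": 5,"tx": 0,"ty": 0,"tz": 0,"ax": 0,"ay": 0,"az": 0}

```text
t: 12.65
tcp_pos: [620.7, -39.9, 80.7]
tcp_rot: [-1.567, -0.0, 1.269]
force: [-6.6, 1.3, 10.9]
gripper_width: 16.5
```

Wall contact felt. Now I'll work out the tilt: mouth up about the back edge, lip following the wall.

```bash
python3 - <<'E'
import numpy as np
r=np.radians
def tcp(th):
    t=r(th); lipx=145+.105*112*np.sin(t)-1.5*min(1,th/5); bx=lipx-112*np.cos(t)
    return np.array([bx+49*np.cos(t)-76.5*np.sin(t), 49*np.sin(t)+76.5*np.cos(t)+.3*min(1,th/5)])
ths=np.arange(0,24.1,3)
for a,b in zip(ths[:-1],ths[1:]):
    d=tcp(b)-tcp(a);t=r(a)
    print(a,"ty %.1f tz %.1f"%(-(d@[-np.sin(t),np.cos(t)]),-(d@[np.cos(t),np.sin(t)])))
print(tcp(0),tcp(24))
E
```

```text
0.0 ty -2.6 tz 4.2
3.0 ty -2.6 tz 3.6
6.0 ty -2.3 tz 2.7
9.0 ty -2.2 tz 2.4
12.0 ty -2.1 tz 2.1
15.0 ty -1.9 tz 1.9
18.0 ty -1.7 tz 1.7
21.0 ty -1.5 tz 1.4
[82.  76.5] [59.6145059  90.11632302]
```

>>> move_arm:
  plan:
    - {"jaw": 5,"tx": 0,"ty": -0.5,"tz": 1.5,"ax": 0,"ay": 0,"az": 0}
    - {"jaw": 5,"tx": 0,"ty": -2.6,"tz": 4.2,"ax": -3,"ay": 0,"az": 0}
    - {"jaw": 5,"tx": 0,"ty": -2.6,"tz": 3.6,"ax": -3,"ay": 0,"az": 0}
    - {"jaw": 5,"tx": 0,"ty": -2.3,"tz": 2.7,"ax": -3,"ay": 0,"az": 0}
    - {"jaw": 5,"tx": 0,"ty": -2.2,"tz": 2.4,"ax": -3,"ay": 0,"az": 0}
    - {"jaw": 5,"tx": 0,"ty": 0,"tz": 0,"ax": 0,"ay": 0,"az": 0}

```text
t: 13.25
tcp_pos: [606.5, -35.6, 88.9]
tcp_rot: [-1.78, 0.0, 1.269]
force: [-0.3, 0.1, 0.7]
gripper_width: 16.7
```

```bash
python3 - <<'E'
from h import *
s=status.sense(); print(s["t"],s["tcp_pos"],np.degrees(s["tcp_rot"]),s["force"],s["wrist_torque"],s["gripper_width"])
o,S,W=scoop_pts(); print(o,in_pan(o),np.degrees(np.arcsin(S[2,0])))
crop("side","c13",255,190,395,290,5.5)
E
```

```text
13.25 [606.46 -35.65  88.93] [-102.      0.02   72.72] [-0.27  0.15  0.67] [0.09 0.27 0.02] 16.65959444938345
[624.44 -41.27  14.72] [[85.87  0.18 14.72]] 11.996045464609379
```

View pics/c13.png

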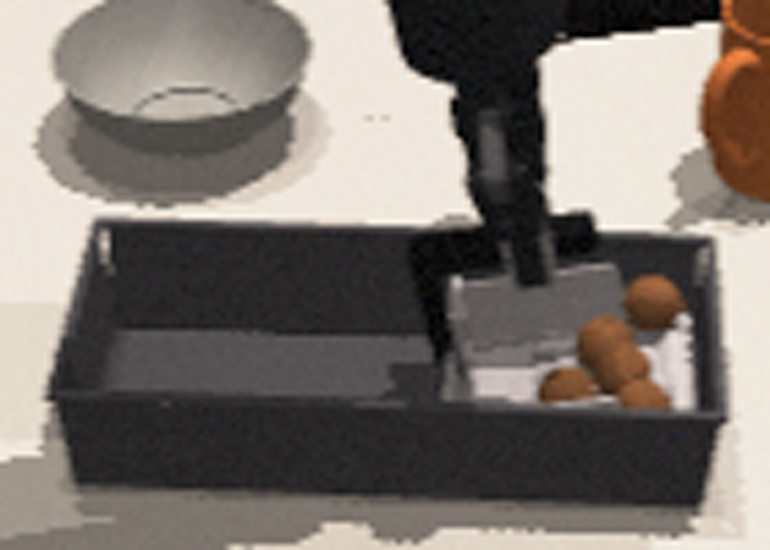

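All five walnuts are on the scoop and running backwards. I'll tilt further.

>>> move_arm:
  plan:
    - {"jaw": 5,"tx": 0,"ty": -2.1,"tz": 2.1,"ax": -3,"ay": 0,"az": 0}
    - {"jaw": 5,"tx": 0,"ty": -1.9,"tz": 1.9,"ax": -3,"ay": 0,"az": 0}
    - {"jaw": 5,"tx": 0,"ty": -1.7,"tz": 1.7,"ax": -3,"ay": 0,"az": 0}
    - {"jaw": 5,"tx": 0,"ty": -1.5,"tz": 1.4,"ax": -3,"ay": 0,"az": 0}
    - {"jaw": 5,"tx": 0,"ty": 0,"tz": 0,"ax": 0,"ay": 0,"az": 0}
    - {"jaw": 5,"tx": 0,"ty": 0,"tz": 0,"ax": 0,"ay": 0,"az": 0}
    - {"jaw": 5,"tx": 0,"ty": 0,"tz": 0,"ax": 0,"ay": 0,"az": 0}
    - {"jaw": 5,"tx": 0,"ty": 0,"tz": 0,"ax": 0,"ay": 0,"az": 0}
    - {"jaw": 5,"tx": 0,"ty": 0,"tz": 0,"ax": 0,"ay": 0,"az": 0}

```text
t: 14.2
tcp_pos: [600.3, -33.7, 93.8]
tcp_rot: [-1.989, 0.0, 1.269]
force: [-1.1, 0.2, 1.7]
gripper_width: 16.6
```

```bash
python3 - <<'E'
from h import *
s=status.sense(); print(s["t"],s["tcp_pos"],np.degrees(s["tcp_rot"]),s["force"],s["wrist_torque"],s["gripper_width"],s["joint_positions"])
o,S,W=scoop_pts(); print(o,in_pan(o),np.degrees(np.arcsin(S[2,0])))
crop("side","c14",255,190,395,290,5.5)
E
```

```text
14.2 [600.28 -33.74  93.76] [-113.94    0.     72.69] [-1.14  0.19  1.7 ] [ 0.23  0.58 -0.04] 16.55422309675576 [-0.13  0.13 -0.61  0.42 -0.07  0.16]
[632.53 -43.79  25.06] [[94.35  0.17 25.06]] 23.941321242067076
```

View pics/c14.png

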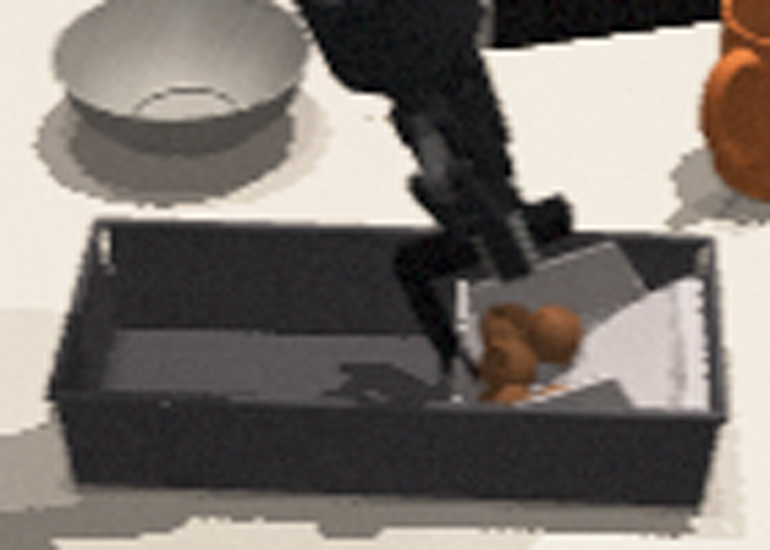

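All the walnuts are at the back of the scoop. I'll lift it straight up still tilted.

>>> move_arm:
  plan:
    - {"jaw": 5,"tx": 0,"ty": -4.6,"tz": -1.5,"ax": 0,"ay": 0,"az": 0}
    - {"jaw": 5,"tx": 0,"ty": -9.1,"tz": -4,"ax": 0,"ay": 0,"az": 0}
    - {"jaw": 5,"tx": 0,"ty": -13.7,"tz": -6.1,"ax": 0,"ay": 0,"az": 0}
    - {"jaw": 5,"tx": 0,"ty": -13.7,"tz": -6.1,"ax": 0,"ay": 0,"az": 0}
    - {"jaw": 5,"tx": 0,"ty": -13.7,"tz": -6.1,"ax": 0,"ay": 0,"az": 0}
    - {"jaw": 5,"tx": 0,"ty": -13.7,"tz": -6.1,"ax": 0,"ay": 0,"az": 0}
    - {"jaw": 5,"tx": 0,"ty": -13.7,"tz": -6.1,"ax": 0,"ay": 0,"az": 0}
    - {"jaw": 5,"tx": 0,"ty": -13.7,"tz": -6.1,"ax": 0,"ay": 0,"az": 0}
    - {"jaw": 5,"tx": 0,"ty": -13.7,"tz": -6.1,"ax": 0,"ay": 0,"az": 0}
    - {"jaw": 5,"tx": 0,"ty": -9.1,"tz": -4,"ax": 0,"ay": 0,"az": 0}
    - {"jaw": 5,"tx": 0,"ty": -4.6,"tz": -2,"ax": 0,"ay": 0,"az": 0}
    - {"jaw": 5,"tx": 0,"ty": 0,"tz": 0,"ax": 0,"ay": 0,"az": 0}
    - {"jaw": 5,"tx": 0,"ty": 0,"tz": 0,"ax": 0,"ay": 0,"az": 0}

```text
t: 15.55
tcp_pos: [599.0, -33.4, 228.0]
tcp_rot: [-1.988, 0.0, 1.269]
force: [-0.3, -0.0, -2.2]
gripper_width: 16.7
```

```bash
python3 - <<'E'
from h import *
s=status.sense(); print(s["t"],s["tcp_pos"],np.degrees(s["tcp_rot"]),s["force"],s["wrist_torque"],s["gripper_width"],s["joint_positions"])
o,S,W=scoop_pts(); print(o,in_pan(o),np.degrees(np.arcsin(S[2,0])))
crop("side","c15",255,140,395,290,4)
crop("top","c15t",260,150,400,300,4)
E
```

```text
15.55 [599.04 -33.41 227.97] [-113.92    0.01   72.7 ] [-0.33 -0.   -2.17] [ 0.19  0.54 -0.  ] 16.746179781388193 [-0.13 -0.02 -0.45  0.73 -0.07  0.16]
[631.27 -43.47 159.26] [[ 93.05   0.11 159.26]] 23.920125413460973
```

View pics/c15.png

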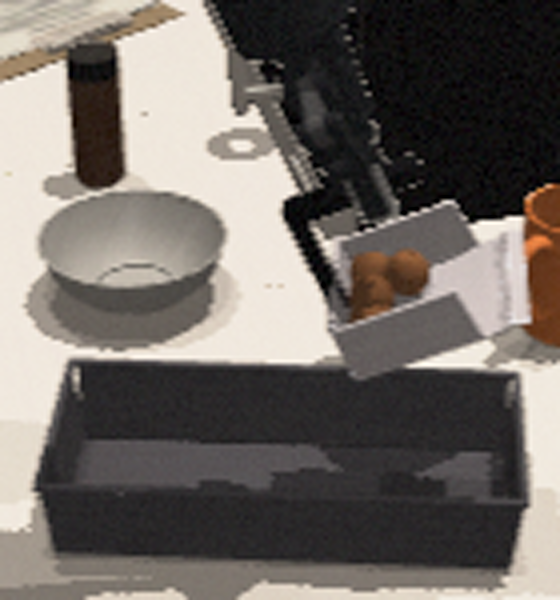

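View pics/c15t.png

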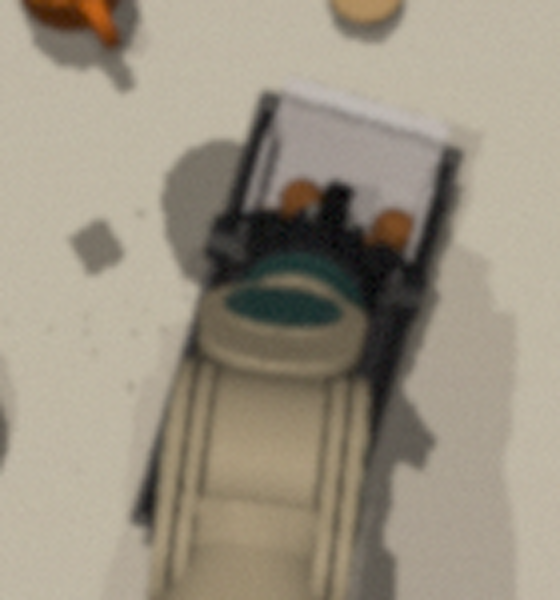

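All five walnuts sit at the back of the raised scoop, and the pan looks empty. I'll level slowly to about 6° nose-up over the pan before carrying.

>>> move_arm:
  plan:
    - {"jaw": 5,"tx": 0,"ty": 0,"tz": 0,"ax": 2,"ay": 0,"az": 0}
    - {"jaw": 5,"tx": 0,"ty": 0,"tz": 0,"ax": 2,"ay": 0,"az": 0}
    - {"jaw": 5,"tx": 0,"ty": 0,"tz": 0,"ax": 2,"ay": 0,"az": 0}
    - {"jaw": 5,"tx": 0,"ty": 0,"tz": 0,"ax": 2,"ay": 0,"az": 0}
    - {"jaw": 5,"tx": 0,"ty": 0,"tz": 0,"ax": 2,"ay": 0,"az": 0}
    - {"jaw": 5,"tx": 0,"ty": 0,"tz": 0,"ax": 2,"ay": 0,"az": 0}
    - {"jaw": 5,"tx": 0,"ty": 0,"tz": 0,"ax": 2,"ay": 0,"az": 0}
    - {"jaw": 5,"tx": 0,"ty": 0,"tz": 0,"ax": 2,"ay": 0,"az": 0}
    - {"jaw": 5,"tx": 0,"ty": 0,"tz": 0,"ax": 2,"ay": 0,"az": 0}
    - {"jaw": 5,"tx": 0,"ty": 0,"tz": 0,"ax": 0,"ay": 0,"az": 0}
    - {"jaw": 5,"tx": 0,"ty": 0,"tz": 0,"ax": 0,"ay": 0,"az": 0}
    - {"jaw": 5,"tx": 0,"ty": 0,"tz": 0,"ax": 0,"ay": 0,"az": 0}
    - {"jaw": 5,"tx": 0,"ty": 0,"tz": 0,"ax": 0,"ay": 0,"az": 0}

```text
t: 16.95
tcp_pos: [599.2, -33.3, 228.6]
tcp_rot: [-1.675, 0.0, 1.269]
force: [-0.2, 0.5, -2.5]
gripper_width: 16.4
```

```bash
python3 - <<'E'
from h import *
s=status.sense(); print(s["t"],s["tcp_pos"],np.degrees(s["tcp_rot"]),s["force"],s["wrist_torque"],s["gripper_width"],s["joint_positions"])
o,S,W=scoop_pts(); print(o,in_pan(o),np.degrees(np.arcsin(S[2,0])))
im=crop("side","c16",255,140,395,290,4)
print("bowl side",at_z((287.6,199.6),"side",52))
from scipy.optimize import least_squares
# bowl rim extremes: side crop cbs (k8,x0 250,y0 175), top crop cb (k6,190,210)
u=lambda c,x0,y0,k: np.array([(c[0]+.5)/k-.5+x0,(c[1]+.5)/k-.5+y0])
th=np.linspace(0,2*np.pi,720)
def ext(v,n):
    q=proj(np.column_stack([v[0]+75*np.cos(th),v[1]+75*np.sin(th),0*th+52]),n)
    return np.r_[q.min(0),q.max(0)]
ob={"top":np.r_[u((90,107),190,210,6),u((412,427),190,210,6)],"side":np.r_[u((117,102),250,175,8),u((492,297),250,175,8)]}
for ns in (["top"],["side"],["top","side"]):
    f=least_squares(lambda v:np.concatenate([ext(v,n)-ob[n] for n in ns]),[490,268]); print(ns,f.x,f.fun)
E
```

```text
16.95 [599.18 -33.34 228.58] [-96.    0.   72.7] [-0.2   0.55 -2.46] [0.05 0.13 0.04] 16.355278117435436 [-0.16  0.16 -0.18  1.13 -0.02  0.15]
[609.66 -36.61 152.81] [[ 70.37   0.23 152.81]] 5.999026233165539
bowl side [489.28 263.76  52.  ]
['top'] [489.33 267.7 ] [-0.43 -0.63  0.43  0.62]
['side'] [490.27 268.01] [-0.86 -0.34  0.86  0.15]
['top', 'side'] [489.73 267.72] [-0.44 -0.78  0.42  0.47 -1.02 -0.28  0.71  0.23]
```

View pics/c16.png

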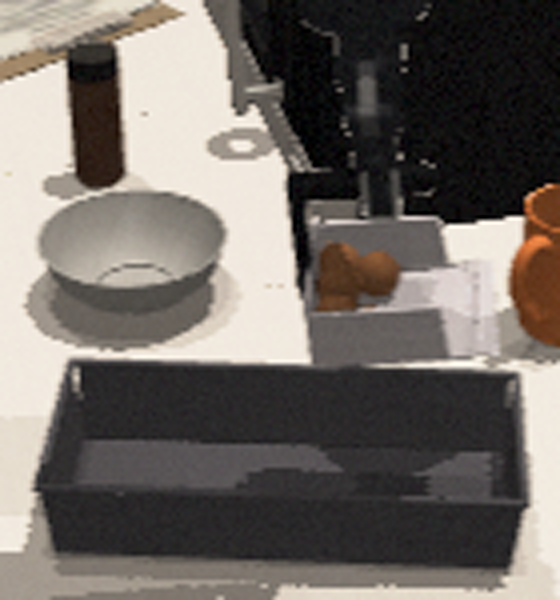

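The bowl rim centre is at (489.7, 267.7), with top and side views agreeing to 1 mm. I'll carry the scoop there smoothly.

>>> move_arm:
  plan:
    - {"jaw": 5,"tx": 3.75,"ty": -0.2,"tz": 2.9,"ax": 0,"ay": 0,"az": 0}
    - {"jaw": 5,"tx": 7.5,"ty": -0.4,"tz": 5.8,"ax": 0,"ay": 0,"az": 0}
    - {"jaw": 5,"tx": 11.25,"ty": -0.55,"tz": 8.7,"ax": 0,"ay": 0,"az": 0}
    - {"jaw": 5,"tx": 15,"ty": -0.75,"tz": 11.6,"ax": 0,"ay": 0,"az": 0}
    - {"jaw": 5,"tx": 15,"ty": -0.75,"tz": 11.6,"ax": 0,"ay": 0,"az": 0}
    - {"jaw": 5,"tx": 15,"ty": -0.75,"tz": 11.6,"ax": 0,"ay": 0,"az": 0}
    - {"jaw": 5,"tx": 15,"ty": -0.75,"tz": 11.6,"ax": 0,"ay": 0,"az": 0}
    - {"jaw": 5,"tx": 15,"ty": -0.75,"tz": 11.6,"ax": 0,"ay": 0,"az": 0}
    - {"jaw": 5,"tx": 15,"ty": -0.75,"tz": 11.6,"ax": 0,"ay": 0,"az": 0}
    - {"jaw": 5,"tx": 15,"ty": -0.75,"tz": 11.6,"ax": 0,"ay": 0,"az": 0}
    - {"jaw": 5,"tx": 15,"ty": -0.75,"tz": 11.6,"ax": 0,"ay": 0,"az": 0}
    - {"jaw": 5,"tx": 15,"ty": -0.75,"tz": 11.6,"ax": 0,"ay": 0,"az": 0}
    - {"jaw": 5,"tx": 15,"ty": -0.75,"tz": 11.6,"ax": 0,"ay": 0,"az": 0}
    - {"jaw": 5,"tx": 15,"ty": -0.75,"tz": 11.6,"ax": 0,"ay": 0,"az": 0}
    - {"jaw": 5,"tx": 15,"ty": -0.75,"tz": 11.6,"ax": 0,"ay": 0,"az": 0}
    - {"jaw": 5,"tx": 15,"ty": -0.75,"tz": 11.6,"ax": 0,"ay": 0,"az": 0}
    - {"jaw": 5,"tx": 15,"ty": -0.75,"tz": 11.6,"ax": 0,"ay": 0,"az": 0}
    - {"jaw": 5,"tx": 11.25,"ty": -0.55,"tz": 8.7,"ax": 0,"ay": 0,"az": 0}
    - {"jaw": 5,"tx": 7.5,"ty": -0.4,"tz": 5.8,"ax": 0,"ay": 0,"az": 0}
    - {"jaw": 5,"tx": 3.75,"ty": -0.2,"tz": 2.9,"ax": 0,"ay": 0,"az": 0}

```text
t: 19.0
tcp_pos: [486.3, 269.6, 220.9]
tcp_rot: [-1.676, 0.0, 1.27]
force: [0.6, -0.8, -2.2]
gripper_width: 16.7
```

>>> move_arm:
  plan:
    - {"jaw": 5,"tx": 0,"ty": 0,"tz": 0,"ax": 0,"ay": 0,"az": 0}
    - {"jaw": 5,"tx": 0,"ty": 0,"tz": 0,"ax": 0,"ay": 0,"az": 0}
    - {"jaw": 5,"tx": 0,"ty": 0,"tz": 0,"ax": 0.5,"ay": 0,"az": 0}
    - {"jaw": 5,"tx": 0,"ty": 0,"tz": 0,"ax": 0.5,"ay": 0,"az": 0}
    - {"jaw": 5,"tx": 0,"ty": 0,"tz": 0,"ax": 0.5,"ay": 0,"az": 0}
    - {"jaw": 5,"tx": 0,"ty": 0,"tz": 0,"ax": 0.5,"ay": 0,"az": 0}
    - {"jaw": 5,"tx": 0,"ty": 0,"tz": 0,"ax": 0.5,"ay": 0,"az": 0}
    - {"jaw": 5,"tx": 0,"ty": 0,"tz": 0,"ax": 0.5,"ay": 0,"az": 0}
    - {"jaw": 5,"tx": 0,"ty": 0,"tz": 0,"ax": 0.5,"ay": 0,"az": 0}
    - {"jaw": 5,"tx": 0,"ty": 0,"tz": 0,"ax": 0.5,"ay": 0,"az": 0}
    - {"jaw": 5,"tx": 0,"ty": 0,"tz": 0,"ax": 0.5,"ay": 0,"az": 0}
    - {"jaw": 5,"tx": 0,"ty": 0,"tz": 0,"ax": 0,"ay": 0,"az": 0}
    - {"jaw": 5,"tx": 0,"ty": 0,"tz": 0,"ax": 0,"ay": 0,"az": 0}

```text
t: 20.3
tcp_pos: [487.0, 268.7, 220.9]
tcp_rot: [-1.597, 0.0, 1.269]
force: [-1.3, 0.8, -3.0]
gripper_width: 16.6
```

```bash
python3 - <<'E'
from h import *
s=status.sense(); print(s["t"],s["tcp_pos"],np.degrees(s["tcp_rot"]),s["force"],s["wrist_torque"],s["gripper_width"],s["joint_positions"])
o,S,W=scoop_pts(); print(o,o-[489.7,267.7,52],np.degrees(np.arcsin(S[2,0])),np.degrees(np.arcsin(S[2,1])))
togo([486.8,268.6,215],tool(-17.3,1.5))
im=camera("side"); crop("side","c17",235,110,375,260,4,im); crop("side","c17o",235,110,375,260,4,im,proj(W,"side"))
im=camera("top"); cv2.imwrite("pics/t17.png",im[:,:,::-1])
E
```

```text
20.3 [487.01 268.7  220.85] [-91.5   0.   72.7] [-1.28  0.8  -3.01] [ 0.04 -0.   -0.02] 16.58248103785115 [ 0.4   0.15 -0.21  1.19 -0.02  0.7 ]
[491.78 267.21 144.45] [ 2.08 -0.49 92.45] 1.4960078856474615 -0.004436033244306276
shift tool [-0.16  5.84  0.32]
rot tool deg [-0. -0. -0.]
```

View pics/c17o.png

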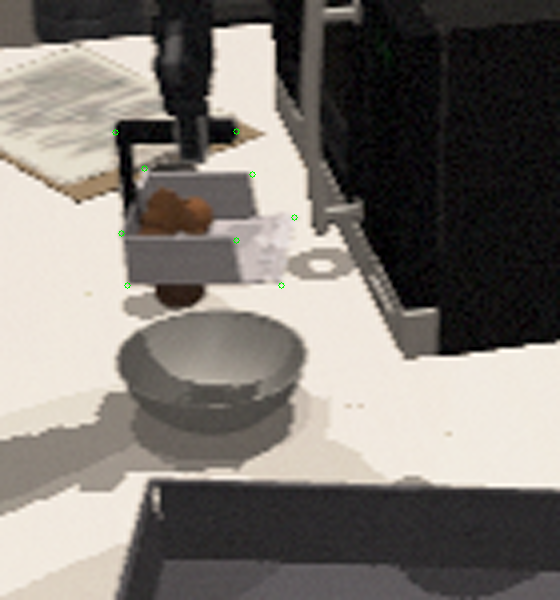

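View pics/t17.png

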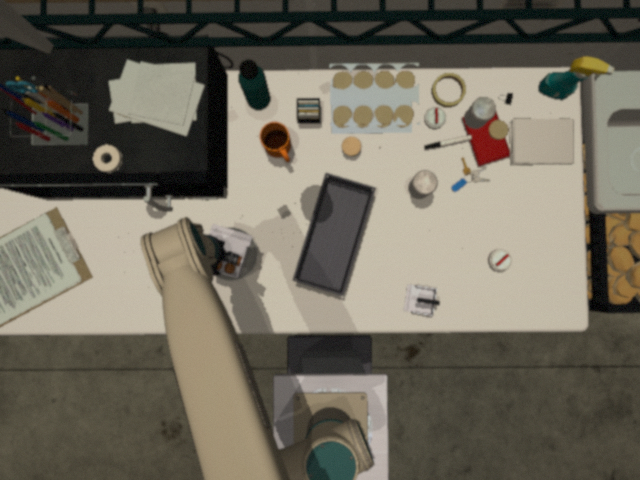

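The scoop is over the bowl and level to 1.5°, with its underside about 92 mm above the rim and centred within about 2 mm. The pan is empty. I'll let it settle and check once more that nothing moves.

>>> move_arm:
  plan:
    - {"jaw": 5,"tx": 0,"ty": 0,"tz": 1,"ax": 0.5,"ay": 0,"az": 0}
    - {"jaw": 5,"tx": 0,"ty": 0,"tz": 0,"ax": 0,"ay": 0,"az": 0}
    - {"jaw": 5,"tx": 0,"ty": 0,"tz": 0,"ax": 0,"ay": 0,"az": 0}
    - {"jaw": 5,"tx": 0,"ty": 0,"tz": 0,"ax": 0,"ay": 0,"az": 0}
    - {"jaw": 5,"tx": 0,"ty": 0,"tz": 0,"ax": 0,"ay": 0,"az": 0}
    - {"jaw": 5,"tx": 0,"ty": 0,"tz": 0,"ax": 0,"ay": 0,"az": 0}
    - {"jaw": 5,"tx": 0,"ty": 0,"tz": 0,"ax": 0,"ay": 0,"az": 0}
    - {"jaw": 5,"tx": 0,"ty": 0,"tz": 0,"ax": 0,"ay": 0,"az": 0}

```text
t: 21.2
tcp_pos: [486.0, 269.0, 220.9]
tcp_rot: [-1.588, -0.0, 1.269]
force: [-0.2, -0.2, -3.2]
gripper_width: 16.7
```

```bash
python3 - <<'E'
from h import *
s=status.sense(); print(s["t"],s["tcp_pos"],np.degrees(s["tcp_rot"]),s["qvel"],s["gripper_width"])
o,S,W=scoop_pts(); print(o-[489.7,267.7,52])
im=camera("side"); crop("side","c18",255,130,325,210,7,im)
im=camera("top"); crop("top","c18t",195,210,275,290,6,im)
E
```

```text
21.2 [486.   269.01 220.86] [-91.   -0.   72.7] [-0.  0.  0. -0. -0.  0.] 16.68513403131609
[ 0.44  0.02 92.43]
```

View pics/c18.png

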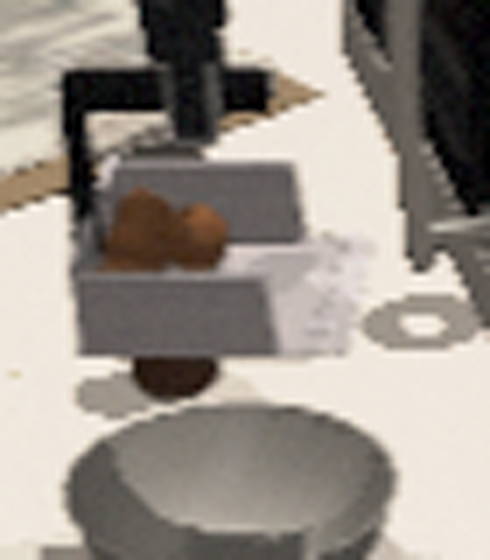

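View pics/c18t.png

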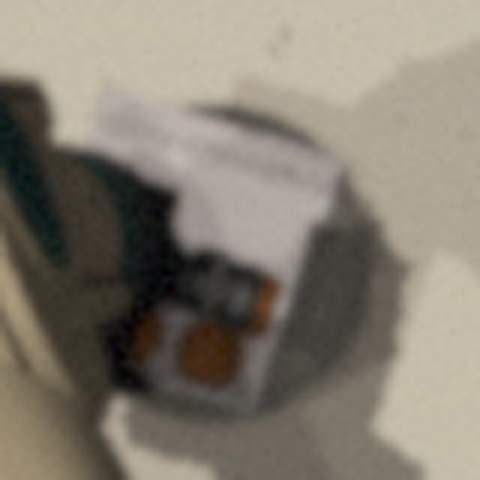

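The walnuts are resting at the back of the level scoop and nothing is moving. In the top view the scoop looks shifted left of the bowl only because it is higher up (parallax). I'll hand in.

```bash
python3 -c "
from bench import bot; print(bot.sign_off())"
```

```text
the job is handed in; nothing more can be done
None
```

The job is handed in at 21.3 s of the 58 s allowed. I gripped the larger scoop by its bar, pushed it along the pan floor to the far wall, and tilted the mouth up 24° so the walnuts ran to the back. Then I lifted it, levelled it and carried it over the bowl.

**Final position:** By the arm's readings and the fitted bowl position, the scoop is centred over the bowl within about 1 mm. It is about 1° nose-up, at rest, with its underside about 92 mm above the rim.

**Walnuts:** All five were on the scoop when I tilted it in the pan, and I saw none in the pan or on the table afterwards. In the last pictures at least three show clearly. The others are hidden behind the scoop wall, the gripper and each other, so I could not count all five there.

**Other checks:** Floor and wall forces read about 11 N at most. The bowl, shaker, timer and jar look unmoved.

**Disagreements:** The network's scoop_grip point in the top view was about 12 mm off my corner fit, so I used the fit and the grasp worked. The pan fits from the two cameras differed by about 2 mm.

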